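# Fit a clean lock plug in a rim latch with the sprung tongs

### The arm

A 7-joint arm with a two-finger parallel gripper is mounted at the origin on a cart in front of the work surface, level with it; the furniture and walls round the work are solid. World frame = base frame: x ahead of the robot, y to its left, z up, the work surface at z = 0. Lengths are in mm, angles in rad, forces in N, time in s.
With the tool pointing down it reaches from about 400 to 900 mm from the base axis. Payload 5.5 kg.
Tool frame: the origin (TCP) lies midway between the tips of the shut fingers; the grasp point (between the pads) lies 19 mm behind it; y points along the fingers, z is the direction in which the jaws open and shut, and the axes are right-handed (so a half turn about y gives the same grasp; the last joint's range is limited). The gripper opens to 92 mm and grips with 3 to 60 N. Pads are 19 mm wide; open, the fingers measure 130 mm over their backs; the gripper's body (75 mm by 190 mm) begins 47 mm behind the grasp point.
Start: joints at [1.497, 0.501, -0.427, 1.55, 0.221, 1.138, -0.21], TCP at [214.838, -613.469, 226.729] pointing down, gripper open.
Joint ranges: [-2.88, 2.88], [-0.31, 2.03], [-1.54, 1.56], [0.2, 2.42], [-1.41, 4.55], [0.19, 2.02], [-2.57, 2.57]. Speed limits (rad/s): [2.57, 2.57, 3.14, 3.14, 3.14, 3.14, 3.14].

### API

Orientations are given as a unit quaternion [x, y, z, w].
In Python, from workcell import arm, release, close_gripper, monitor, viewer gives the robot as it stands. Calls block until the motion is done:
- arm.reach(position, orientation): joint-space move of the TCP to a pose.
- arm.servo_line(position, feed=150, attitude=None): straight line of the TCP; attitude=None keeps the orientation; feed is the mean speed in mm/s.
- arm.set_joints(angles): joint-space move.
- release() and close_gripper(): open the fingers fully, or close them until they stop; the grip force is fixed at half the most.
- arm.wait(seconds).
- arm.ik(position, orientation): joint angles nearest the present ones, or None.
- monitor.sense(): the state.
- viewer.snapshot(name): name is "side" or "top"; returns the picture (400x640x3 uint8, red, green, blue); there is no depth.
- viewer.calibration(name): a dict with "camera_matrix" (3x3 intrinsics, pixels), "pose" (4x4, takes a point from camera to world coordinates). Camera axes: x right, y up, looking along -z (the intrinsics and any distortion apply to the point x, -y, -z); pixel columns grow to the right and rows downward; lengths in mm; the calibration is good to about 2 mm. A picture is of the moment at which its call begins. calibration takes no time and is no camera call.
A pose or a line that the arm cannot do raises arm.Unreachable and nothing moves.
- arm.finish_job(): hands the job in, once; it reports no verdict.
The state is a dict: "t": time; "q": joint angles; "dq": joint speeds; "joint_efforts": joint torques, N m; "tcp_pos": TCP position; "ee_rot": TCP orientation; "contact_force": force on the tool from outside, world axes, zero at the start; "wrist_torque": the same for the moment, N m; "finger_gap": finger opening in mm.
Only numpy, scipy, OpenCV 4.12 (cv2) and the standard library are available. Lean on these libraries where they do the work, as an engineer would, in place of code of your own. Each camera call takes 0.05 s, during which the arm holds its last target.

### The job

The brass lock plug has just been degreased and must not be touched by the gripper itself: hold the sprung tongs, squeeze them shut on its head, lift it out of the blue draining block and fit it in the bore of the grey latch case. Its tail has to find the slot of the sprung follower hidden at the bottom of the bore, so press lightly and turn it until it drops in, then seat it until its flange is flush on the case, never forcing it. Let go of the plug and put the tongs back upright in their black stand, leaving the two dark steel plugs alone.

Things in the scene. Friction and masses are not known exactly. Their poses are not given: they have to be found in the camera images.
- tongs_grip (a point): Midpoint between the two green grips (20 mm wide, 26 mm high) of the upright sprung steel tongs, like big tweezers, 80 g. z up from tips to bow; the legs close along y. Tips 80 mm below this point, top of the bow 43 mm above. Width over the grips 37 mm sprung open, 30 mm shut on the plug. The springs push the grips apart with 6 N when open, 12 N when shut; about a third of any further squeeze reaches the tips.
- tongs_left (a joint): Closing angle of each leg of the tongs (both move alike): 0 sprung open, 0.10 shut on the plug's head, 0.15 fully shut with nothing between.
- tongs_tips (a point): Midpoint between the tips of the tongs, axes as tongs_grip. Gap between the jaws 35 mm sprung open, 12 mm on the plug's head; jaws 10 mm wide (x), 4 mm thick. A lip on each jaw, 11 mm above the tips, stands 3 mm inward, over the top of a held head, so the tongs can push the plug down.
- plug_head (a point): Centre of the brass lock plug's head, a block 18 (x) by 12 (y) by 10 mm high; z up. Hold it across y, tongs tips just above the flange (23 mm across, top 5 mm and underside 8 mm below this point). Below that a round body, 16 mm in diameter, chamfered foot. It stands in one of the block's holes, flange on the block; lift it straight up 34 mm to clear. About 80 g.
- plug_tail (a point): Lower end of the brass plug's steel tail blade, 40 mm below the head's centre; axes as plug_head. The blade is 14 mm (x) by 2.5 mm (y) and 7 mm long; it must go into the follower's slot, either way round.
- steel_plug_a_head (a point): Centre of the head of a dark steel plug of the same shape in another hole of the block: leave it there.
- steel_plug_b_head (a point): Centre of the head of the second dark steel plug: leave it there.
- drain_block: Blue plastic block, 46 (x) by 130 (y) by 38 mm high, fixed; origin under its centre. Three holes in a row along y, 42 mm apart, the middle one at its centre.
- lock_mouth (a point): Centre of the bore's mouth on the upper face of the grey latch case (62 x 84 mm, fixed on a board; face 46 mm above the bench); z up. Bore 17.2 mm in diameter with a 1.5 mm chamfer. With the plug home its flange lies on this face.
- lock_follower (a point): Centre of the top of the sprung follower, 27 mm down the bore; axes as lock_mouth. Its slot, 4 mm wide, takes the tail 5 mm deep; the slot's angle is not measured: 0.3 to 2 rad anticlockwise (from above) of this x axis. Off the slot the tail pushes it down against 2 N plus 5 N per mm; on the slot it springs back up round the tail and the push vanishes. Tail in slot, it turns stiffly.
- stand_well (a point): Middle of the floor of the black tongs stand's well, where the tips stand, 3 mm above the bench; z up. The well is 20 mm (x) by 52 mm (y), open at the top, rim 45 mm above this point; the tongs stand in it with their y along its y.
Not all that is in view belongs to the job. Leave any purple look-alike of the part that bears tongs_grip alone.

How it is judged:
By the outcome, as a careful person would: the job done as asked, in the order asked, and still so for the second after the job is handed in, with the robot touching nothing.
It also fails if it takes over 64 s, if anything falls off the work surface, if the arm or the gripper's body presses on something with over 40 N, if the wrist force passes 120 N, or if a joint passes its speed limit or range.

## Working session

There is one attempt and no reset: what is moved stays moved. The work goes in short steps, each a Python script; the robot and the scene stay as the last script left them, time stands still between calls to the robot, and variables do not carry over. Pictures are saved under pics/ and viewed, and the job is handed in when it is done.

```bash
ls; mkdir -p pics
python3 - <<'E'
from workcell import arm, monitor, viewer
import cv2, numpy as np
for n in ("side","top"):
    im=viewer.snapshot(n); cv2.imwrite(f"pics/{n}0.png",im[:,:,::-1])
    c=viewer.calibration(n); print(n,c)
s=monitor.sense(); print(s)
E
```

```text
pics
side {'camera_matrix': array([[388.18244304,   0.        , 316.52028474],
       [  0.        , 388.18244304, 205.98684698],
       [  0.        ,   0.        ,   1.        ]]), 'pose': array([[ 9.99856259e-01,  1.59970792e-02,  5.61741842e-03,
         4.71976075e+02],
       [-4.10422142e-03,  5.49829940e-01, -8.35266540e-01,
        -7.43839787e+02],
       [-1.64504498e-02,  8.35123422e-01,  5.49816563e-01,
         5.56932885e+02],
       [ 0.00000000e+00,  0.00000000e+00,  0.00000000e+00,
         1.00000000e+00]])}
top {'camera_matrix': array([[452.17995459,   0.        , 326.4220568 ],
       [  0.        , 452.17995459, 194.88694035],
       [  0.        ,   0.        ,   1.        ]]), 'pose': array([[ 3.98141405e-01,  8.40034677e-01, -3.68544656e-01,
         7.88346449e+01],
       [-9.17316514e-01,  3.62963868e-01, -1.63669313e-01,
        -2.00076468e+02],
       [-3.71950463e-03,  4.03235629e-01,  9.15088626e-01,
         1.02719370e+03],
       [ 0.00000000e+00,  0.00000000e+00,  0.00000000e+00,
         1.00000000e+00]])}
{'t': 0.1, 'q': array([ 1.49718971,  0.50175774, -0.42682641,  1.55133887,  0.22079296,
        1.13826566, -0.21031612]), 'dq': array([-0.00071552, -0.00303933,  0.00032745, -0.00409119,  0.00094648,
       -0.00029078, -0.00056565]), 'joint_efforts': array([-1.09871908e-02, -5.67870283e+01, -5.83822355e+00, -2.79911810e+01,
       -6.89984299e-02,  2.41309544e-02,  4.03175613e-05]), 'tcp_pos': array([ 214.58369835, -612.90366418,  225.78416493]), 'ee_rot': array([-0.11860458,  0.69770382, -0.69649798,  0.11846053]), 'contact_force': array([-0.42709496,  0.36705576,  0.86572222]), 'wrist_torque': array([ 0.02449921,  0.01796573, -0.00026878]), 'finger_gap': 91.58324935196225}
```

View pics/side0.png

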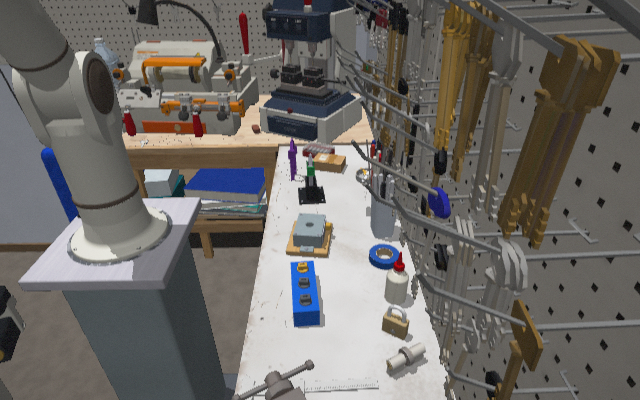

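View pics/top0.png

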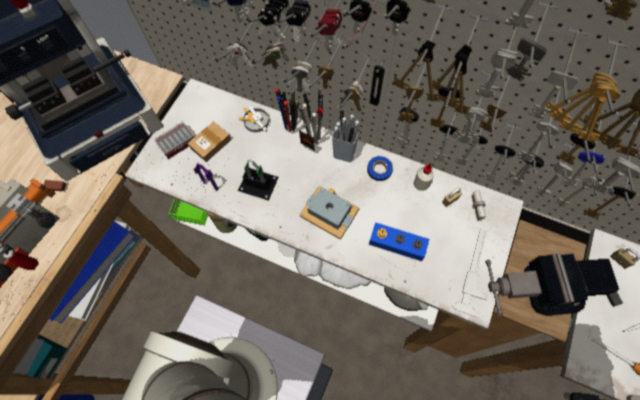

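The side view shows green tongs at about (310,168) in the black stand and purple look-alike tongs at (293,160). The grey case is at (312,232), and the blue block holds brass at (303,266) with steel at (305,283) and (305,299). In the top view: tongs (255,170), purple (208,176), case (329,209), brass (382,233), steel (400,239) and (417,244). Next I'll take enlarged crops.

Run:
```python
import cv2, numpy as np
s=cv2.imread('pics/side0.png'); t=cv2.imread('pics/top0.png')
def up(im,x0,y0,x1,y1,k,n): cv2.imwrite('pics/'+n,cv2.resize(im[y0:y1,x0:x1],None,fx=k,fy=k,interpolation=cv2.INTER_CUBIC))
up(s,270,130,350,205,8,'c_s1.png'); up(s,275,205,345,330,4.7,'c_s2.png')
up(t,185,150,285,205,8,'c_t1.png'); up(t,295,180,435,265,5.7,'c_t2.png')
```

```text
(no output)
```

View pics/c_s1.png

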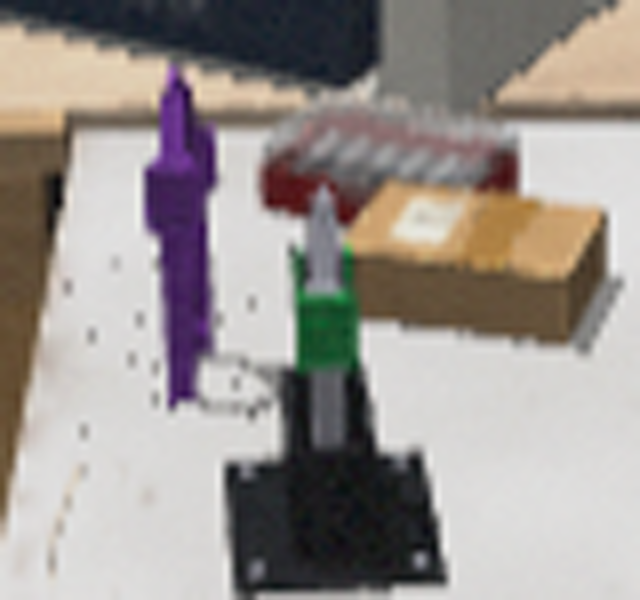

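View pics/c_s2.png

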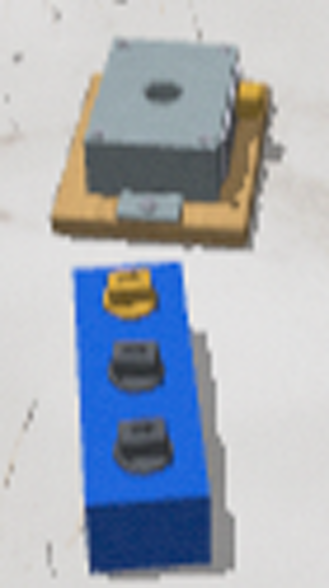

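View pics/c_t1.png

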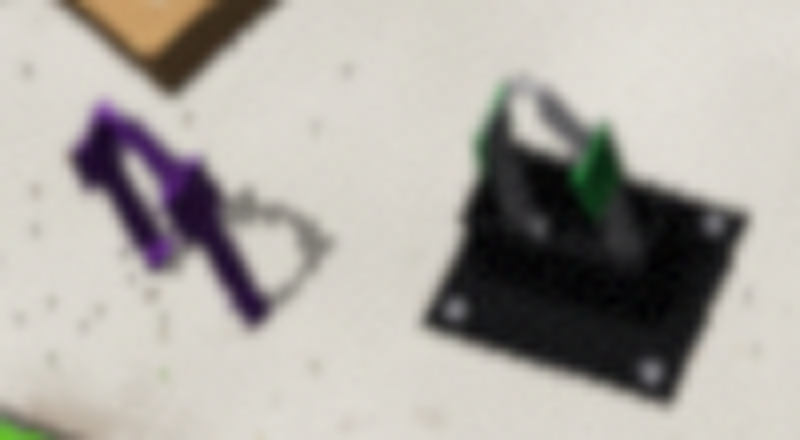

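View pics/c_t2.png

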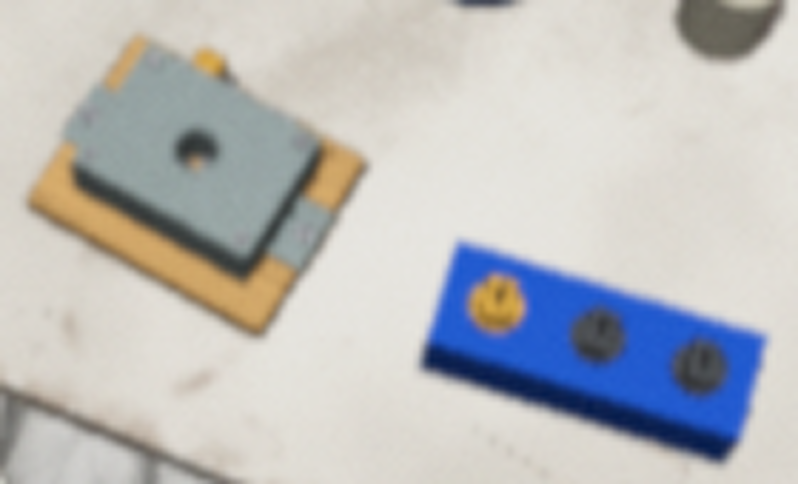

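The only trusted tongs are the green ones (side 310,168, top 255,170). The purple pair (side 293,160) is the decoy. Next I'll measure the points by colour and cast rays.

```bash
cat > h.py <<'E'
import numpy as np, cv2
from workcell import arm, monitor, viewer, release, close_gripper
CAL={n:viewer.calibration(n) for n in('side','top')}
def ray(n,uv):
    c=CAL[n];K=c['camera_matrix'];P=c['pose']
    d=np.linalg.solve(K,[uv[0],uv[1],1.]); d=P[:3,:3]@np.array([d[0],-d[1],-d[2]]); return P[:3,3],d/np.linalg.norm(d)
def onz(n,uv,z):
    o,d=ray(n,uv); return o+d*(z-o[2])/d[2]
def proj(n,p):
    c=CAL[n];K=c['camera_matrix'];P=c['pose'];q=P[:3,:3].T@(np.array(p,float)-P[:3,3])
    q=np.array([q[0],-q[1],-q[2]]);q=K@q;return q[:2]/q[2]
def tri(us,ut):
    o1,d1=ray('side',us);o2,d2=ray('top',ut)
    A=np.array([d1,-d2]).T;t=np.linalg.lstsq(A,o2-o1,rcond=None)[0]
    a=o1+d1*t[0];b=o2+d2*t[1];return (a+b)/2,np.linalg.norm(a-b)
def snap(n,name):
    im=viewer.snapshot(n)[:,:,::-1].copy();cv2.imwrite('pics/'+name,im);return im
E
python3 - <<'E'
from h import *
np.set_printoptions(precision=1,suppress=True)
ims={'side':cv2.imread('pics/side0.png'),'top':cv2.imread('pics/top0.png')}
M={}
def comps(m,nm,n,mn=15):
    k,l,st,ce=cv2.connectedComponentsWithStats(m.astype(np.uint8))
    for i in range(1,k):
        if st[i,4]>=mn: print(n,nm,st[i],ce[i])
roi={'side':(275,130,345,330),'top':(235,150,435,265)}
for n,im in ims.items():
    h=cv2.cvtColor(im,cv2.COLOR_BGR2HSV);H,S,V=[h[:,:,i].astype(int) for i in range(3)]
    x0,y0,x1,y1=roi[n];R=np.zeros(H.shape,bool);R[y0:y1,x0:x1]=1
    comps(R&(H>45)&(H<80)&(S>110),'green',n,5)
    bl=R&(H>100)&(H<125)&(S>150);comps(bl,'blue',n,50)
    blt=bl&(V>130);comps(blt,'bluetop',n,50)
    comps(R&(H>15)&(H<32)&(S>140),'brass',n,8)
    comps(R&(V<45),'black',n,10)
    comps(R&(H>85)&(H<105)&(S>25)&(S<90)&(V>95),'case',n,50)
E
```

```text
side green [307 161   8  16  79] [310.2 170.1]
side blue [ 291  261   29   65 1215] [304.5 296.8]
side bluetop [291 261  28  52 876] [303.9 288.6]
side brass [328 155   9   9  48] [331.7 158.5]
side brass [326 223   5   7  34] [327.9 225.9]
side brass [297 263  11   9  81] [302.2 267. ]
side black [297 131   6   7  16] [299.8 134.1]
side black [309 130   8  10  35] [314.1 133.9]
side black [276 152   2   7  11] [276.4 154.5]
side black [300 177  25  27 360] [312.  192.9]
side case [294 214  31  23 559] [309.5 225. ]
side case [300 245  14   7  56] [306.6 248.1]
top green [255 168   7  10  40] [258.5 172.4]
top green [257 235   8   4  13] [260.1 236.9]
top blue [368 157  24  23 248] [379.4 168.9]
top blue [370 223  58  37 978] [399.2 242.1]
top bluetop [368 157  24  21 210] [379.8 167.5]
top bluetop [371 223  57  34 792] [399.9 240.3]
top brass [378 230   8   7  46] [381.6 233. ]
top black [241 169  35  30 623] [257.7 183.9]
top black [256 234  11   6  30] [260.8 237. ]
```

Run:
```python
from h import *
np.set_printoptions(precision=1,suppress=True)
ims={'side':cv2.imread('pics/side0.png'),'top':cv2.imread('pics/top0.png')}
def hsv(n,roi,k=6):
    x0,y0,x1,y1=roi;c=cv2.resize(ims[n][y0:y1,x0:x1],None,fx=k,fy=k,interpolation=cv2.INTER_CUBIC)
    return cv2.cvtColor(c,cv2.COLOR_BGR2HSV).astype(int),k,x0,y0
def world(n,pts,k,x0,y0,z):
    p=(pts.reshape(-1,2)+.5)/k-.5+[x0,y0]
    return np.array([onz(n,q,z)[:2] for q in p])
def big(m,nm,close=13):
    m=m.astype(np.uint8)
    m=cv2.morphologyEx(m,cv2.MORPH_CLOSE,np.ones((close,close)))
    c,_=cv2.findContours(m,cv2.RETR_EXTERNAL,cv2.CHAIN_APPROX_NONE);return max(c,key=cv2.contourArea)
for n,roi in (('side',(280,250,330,335)),('top',(360,215,440,270))):
    h,k,x0,y0=hsv(n,roi);H,S,V=h[...,0],h[...,1],h[...,2]
    m=(H>100)&(H<125)&(S>150)&(V>175 if n=='side' else V>165)
    c=cv2.convexHull(big(m,n)); r=cv2.minAreaRect(world(n,c,k,x0,y0,38).astype(np.float32));print(n,'block',r,np.median(V[m]))
    m=(H>12)&(H<32)&(S>120)
    c=big(m,n,3);
    w=world(n,c,k,x0,y0,41);print(' brass flange z41 minrect',cv2.minAreaRect(w.astype(np.float32)),cv2.minEnclosingCircle(w.astype(np.float32)))
for n,roi in (('side',(285,205,335,255)),('top',(295,180,370,245))):
    h,k,x0,y0=hsv(n,roi);H,S,V=h[...,0],h[...,1],h[...,2]
    m=(H>80)&(H<115)&(S>20)&(S<110)&(V>(110 if n=='side' else 125))
    mm=cv2.morphologyEx(m.astype(np.uint8),cv2.MORPH_OPEN,np.ones((25,25)))
    c=cv2.convexHull(big(mm,n)); w=world(n,c,k,x0,y0,46);print(n,'case',cv2.minAreaRect(w.astype(np.float32)))
    cv2.imwrite(f'pics/m_case_{n}.png',mm*255)
    # bore: dark hole
    mb=(V<85).astype(np.uint8);K,l,st,ce=cv2.connectedComponentsWithStats(mb)
    for i in range(1,K):
        if 150<st[i,4]<3000:
            ys,xs=np.nonzero(l==i); w=world(n,np.stack([xs,ys],1).astype(float),k,x0,y0,46); print('  dark',st[i],w.mean(0),w.min(0),w.max(0))
```

```text
side block ((441.5385437011719, -220.0075225830078), (45.72740173339844, 129.0509796142578), 4.834697723388672) 217.0
 brass flange z41 minrect ((437.6156921386719, -176.22979736328125), (20.15484046936035, 27.569198608398438), 2.1816134452819824) ((438.768310546875, -175.65919494628906), 14.449312210083008)
top block ((441.5364074707031, -220.2940673828125), (43.85585403442383, 126.8936996459961), 4.930349826812744) 207.0
 brass flange z41 minrect ((438.7358703613281, -177.99742126464844), (18.853044509887695, 18.627700805664062), 45.92518615722656) ((439.2077331542969, -177.92282104492188), 10.15052318572998)
side case ((451.362060546875, -41.99580764770508), (83.66638946533203, 63.45041275024414), 83.28862762451172)
  dark [226 138  17  83 508] [481.5 -78.4] [ 478.6 -102.9] [484.8 -54.8]
  dark [200 188  25  67 564] [ 474.7 -102.2] [ 469.1 -121.4] [477.5 -84.5]
  dark [160 195  51  10 265] [463.5 -90. ] [455.  -93.4] [472.8 -88.1]
  dark [ 97 231  82  14 362] [ 447.  -112.6] [ 433.2 -115.7] [ 461.4 -107.9]Traceback (most recent call last):
  File "<stdin>", line 25, in <module>
  File "<stdin>", line 13, in big
ValueError: max() iterable argument is empty
```

Run:
```python
import cv2,numpy as np
a=cv2.imread('pics/m_case_side.png');b=cv2.imread('pics/m_case_top.png')
print(a.shape,b.shape)
c=np.zeros((400,800,3),np.uint8);c[:a.shape[0],:a.shape[1]]=a;c[:b.shape[0],320:320+b.shape[1]]=b[:, :480]
cv2.imwrite('pics/mm.png',c)
```

```text
[ WARN:0@0.011] global loadsave.cpp:275 findDecoder imread_('pics/m_case_top.png'): can't open/read file: check file path/integrity
Traceback (most recent call last):
AttributeError: 'NoneType' object has no attribute 'shape'
```

```bash
cat > m2.py <<'E'
from h import *
np.set_printoptions(precision=1,suppress=True)
ims={'side':cv2.imread('pics/side0.png'),'top':cv2.imread('pics/top0.png')}
def hsv(n,roi,k=6):
    x0,y0,x1,y1=roi;c=cv2.resize(ims[n][y0:y1,x0:x1],None,fx=k,fy=k,interpolation=cv2.INTER_CUBIC)
    return cv2.cvtColor(c,cv2.COLOR_BGR2HSV).astype(int),k,x0,y0
def world(n,pts,k,x0,y0,z):
    p=(pts.reshape(-1,2)+.5)/k-.5+[x0,y0]
    return np.array([onz(n,q,z)[:2] for q in p])
def big(m,close=13):
    m=cv2.morphologyEx(m.astype(np.uint8),cv2.MORPH_CLOSE,np.ones((close,close)))
    c,_=cv2.findContours(m,cv2.RETR_EXTERNAL,cv2.CHAIN_APPROX_NONE);return max(c,key=cv2.contourArea)
E
python3 - <<'E'
from m2 import *
h,k,x0,y0=hsv('top',(295,180,370,245))
for u,v in ((318,200),(335,212),(329.5,206.5),(340,225),(349,220),(330,200),(345,190)): print((u,v),h[int((v-y0)*k),int((u-x0)*k)])
h,k,x0,y0=hsv('side',(285,205,335,255))
for u,v in ((309,224.5),(300,222),(309,240),(318,218)): print('s',(u,v),h[int((v-y0)*k),int((u-x0)*k)])
E
```

```text
(318, 200) [ 92  22 163]
(335, 212) [ 90  22 166]
(329.5, 206.5) [35 21 72]
(340, 225) [23 32 63]
(349, 220) [101  13 155]
(330, 200) [ 90  22 164]
(345, 190) [ 19  17 212]
s (309, 224.5) [94 24 85]
s (300, 222) [ 99  29 174]
s (309, 240) [90 21 85]
s (318, 218) [100  31 173]
```

```bash
python3 - <<'E'
from m2 import *
for n,roi,bx in (('side',(285,205,335,255),(303,219,315,230)),('top',(295,180,370,245),(323,200,336,213))):
    h,k,x0,y0=hsv(n,roi);H,S,V=h[...,0],h[...,1],h[...,2]
    m=(H>80)&(H<112)&(S>14)&(V>130)
    mm=cv2.morphologyEx(m.astype(np.uint8),cv2.MORPH_OPEN,np.ones((45,45) if n=='top' else (25,25)))
    c=cv2.convexHull(big(mm)); w=world(n,c,k,x0,y0,46);print(n,'case',cv2.minAreaRect(w.astype(np.float32)))
    cv2.imwrite(f'pics/m_case_{n}.png',mm*255)
    mb=np.zeros(V.shape,bool);s=[int((a-b)*k) for a,b in zip(bx,(x0,y0,x0,y0))];mb[s[1]:s[3],s[0]:s[2]]=1
    for th in (110,125,140):
        ys,xs=np.nonzero(mb&(V<th)); w=world(n,np.stack([xs,ys],1).astype(float),k,x0,y0,46)
        print(' bore',th,(w.min(0)+w.max(0))/2,w.mean(0),np.ptp(w,0))
# stand & tongs
for n,roi in (('side',(290,145,335,210)),('top',(235,150,285,205))):
    h,k,x0,y0=hsv(n,roi,8);H,S,V=h[...,0],h[...,1],h[...,2]
    m=(V<60)
    c=cv2.convexHull(big(m,3));
    for z in (0,3): print(n,'standplate',z,cv2.minAreaRect(world(n,c,k,x0,y0,z).astype(np.float32)))
    m=((H>45)&(H<85)&(S>110)).astype(np.uint8);K,l,st,ce=cv2.connectedComponentsWithStats(m)
    for i in range(1,K):
        if st[i,4]>100:
            print('  green',st[i]/8+[x0,y0,0,0,0],(ce[i]+.5)/8-.5+[x0,y0], onz(n,(ce[i]+.5)/8-.5+[x0,y0],83))
E
python3 - <<'E'
import cv2,numpy as np
a=cv2.imread('pics/m_case_side.png');b=cv2.imread('pics/m_case_top.png')
c=np.zeros((400,800,3),np.uint8);c[:a.shape[0],:a.shape[1]]=a;c[:b.shape[0],320:320+b.shape[1]]=b
cv2.imwrite('pics/mm.png',c)
E
```

```text
side case ((450.8871765136719, -40.68321990966797), (83.9352798461914, 62.36009216308594), 83.72886657714844)
 bore 110 [450.2 -41.4] [450.  -41.5] [15.7 12.6]
 bore 125 [450.2 -41.3] [450.  -41.3] [17.2 15.3]
 bore 140 [450.2 -41.6] [450.  -41.3] [17.9 17.3]
top case ((451.2349548339844, -39.36640167236328), (86.296142578125, 60.772117614746094), 82.21381378173828)
 bore 110 [451.  -41.2] [451.9 -40.4] [15.4 16.7]
 bore 125 [451.  -41.2] [451.8 -40.5] [17.4 18.2]
 bore 140 [451.  -41.2] [451.7 -40.6] [19.8 19.9]
side standplate 0 ((448.9220275878906, 192.142333984375), (68.7175521850586, 152.48333740234375), 4.684450626373291)
side standplate 3 ((449.0462646484375, 187.10052490234375), (68.34736633300781, 151.66192626953125), 4.684442043304443)
  green [307.1 160.9   7.6  16.2 587.1] [310.4 170.3] [452.1 144.3  83. ]
top standplate 0 ((457.45465087890625, 157.92681884765625), (74.51148986816406, 87.21428680419922), 5.1745758056640625)
top standplate 3 ((456.348876953125, 156.88125610351562), (74.29387664794922, 86.9595718383789), 5.174562931060791)
  green [255.4 167.4   6.8  10.6 315.9] [258.5 172.4] [448.9 137.3  83. ]
```

View pics/mm.png

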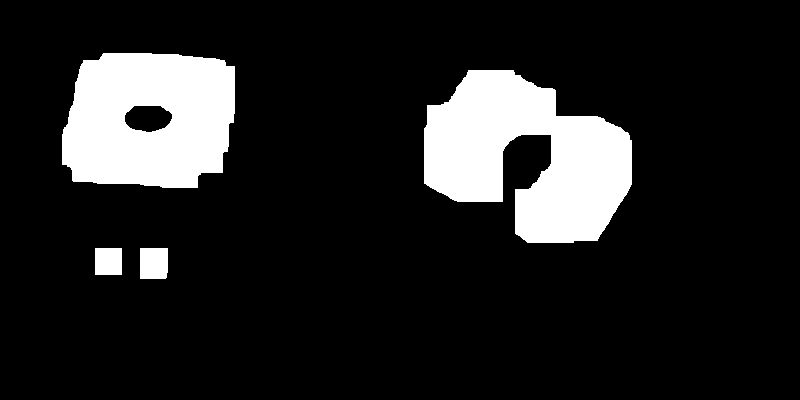

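Run:
```python
from m2 import *
S=lambda u,v:(u/8-.5+.06+270,v/8-.44+130); T=lambda u,v:(u/8-.44+185,v/8-.44+150)
for z in (0,3,6):
    a=[onz('side',S(*p),z)[:2] for p in ((237,588),(445,580),(415,455),(228,465))]
    b=[onz('top',T(*p),z)[:2] for p in ((425,322),(670,402),(748,215))]
    print(z,'side',np.array(a).round(1).tolist(),np.mean(a,0),'top',np.array(b).round(1).tolist(),(b[0]+b[2])/2)
print('bow side z126',onz('side',S(322,185),126),onz('side',S(322,185),124))
for p in ((520,75),(545,85)): print('bow top',onz('top',T(*p),126))
# upper edges of green
print('near grip lower edges side z70', [onz('side',S(*p),70) for p in ((300,370),(355,370))])
print('near grip upper edges side z96', [onz('side',S(*p),96) for p in ((300,293),(357,293))])
for p in ((600,120),(585,205),(603,220),(622,190)): print('top grip',p,onz('top',T(*p),96),onz('top',T(*p),70))
im=np.hstack([cv2.resize(ims['side'][148:200,295:330],None,fx=11,fy=11,interpolation=cv2.INTER_CUBIC),cv2.resize(ims['top'][155:207,242:277],None,fx=11,fy=11,interpolation=cv2.INTER_CUBIC)])
cv2.imwrite('pics/tongs.png',im)
```

```text
0 side [[420.5, 117.6], [489.3, 120.5], [480.6, 202.3], [414.7, 197.4]] [451.3 159.5] top [[417.4, 192.5], [423.4, 110.2], [490.8, 116.2]] [454.1 154.4]
3 side [[420.8, 113.0], [489.2, 115.8], [480.5, 197.2], [415.0, 192.4]] [451.4 154.6] top [[416.4, 191.4], [422.3, 109.3], [489.6, 115.3]] [453.  153.3]
6 side [[421.1, 108.4], [489.1, 111.2], [480.5, 192.1], [415.3, 187.3]] [451.5 149.7] top [[415.4, 190.3], [421.3, 108.4], [488.4, 114.4]] [451.9 152.3]
bow side z126 [451.5 158.8 126. ] [451.4 163.  124. ]
bow top [454.3 155.8 126. ]
bow top [454.3 147.9 126. ]
near grip lower edges side z70 [array([443.1, 138.7,  70. ]), array([460.9, 138.1,  70. ])]
near grip upper edges side z96 [array([443.8, 142.4,  96. ]), array([462.1, 141.8,  96. ])]
top grip (600, 120) [462.9 139.5  96. ] [473.6 149.   70. ]
top grip (585, 205) [436.6 131.   96. ] [446.6 140.3  70. ]
top grip (603, 220) [434.4 124.1  96. ] [444.3 133.2  70. ]
top grip (622, 190) [445.1 123.4  96. ] [455.4 132.5  70. ]
```

View pics/tongs.png

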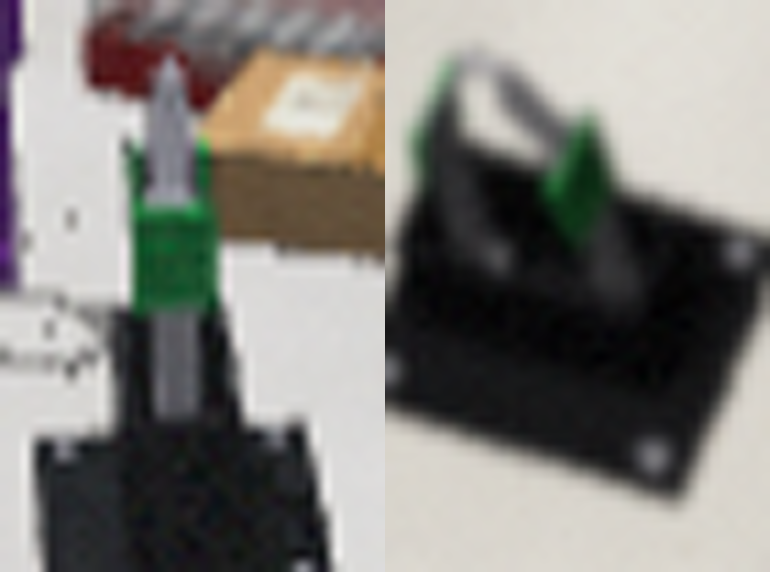

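```bash
cat >> h.py <<'E'
from scipy.spatial.transform import Rotation as Rn
def quat(yaw):  # tool y down, tool z along world dir of 'tongs y' at yaw (tongs x axis angle)
    u=np.array([-np.sin(yaw),np.cos(yaw),0]); y=np.array([0,0,-1.]); x=np.cross(y,u)
    return Rn.from_matrix(np.array([x,y,u]).T).as_quat()
def st():
    s=monitor.sense(); print('t %.2f tcp %s F %s T %s gap %.2f q7 %.2f'%(s['t'],s['tcp_pos'].round(1),s['contact_force'].round(1),s['wrist_torque'].round(2),s['finger_gap'],s['q'][6])); return s
E
python3 - <<'E'
from h import *
im=np.hstack([cv2.resize(cv2.imread('pics/side0.png')[255:315,285:325],None,fx=9,fy=9,interpolation=cv2.INTER_CUBIC),cv2.resize(cv2.imread('pics/top0.png')[205:265,365:410],None,fx=9,fy=9,interpolation=cv2.INTER_CUBIC)])
cv2.imwrite('pics/plug.png',im)
for p in ([340,-400,300],[452,154.5,220],[452,154.5,67],[438,-178,120],[450,-41,120]):
  for yaw in (0.087,0.087+np.pi):
    q=arm.ik(p,quat(yaw)); print(p,yaw,None if q is None else np.round(q,2))
E
```

```text
[340, -400, 300] 0.087 [ 1.74  0.37 -1.15  1.76  0.36  1.25  2.16]
[340, -400, 300] 3.2285926535897933 [ 1.25  0.21 -0.51  1.77  0.11  1.19 -0.77]
[452, 154.5, 220] 0.087 [ 0.66  0.45 -1.29  1.96  0.48  1.1   0.83]
[452, 154.5, 220] 3.2285926535897933 [ 0.52  0.33 -1.06  1.96  0.33  1.04 -2.17]
[452, 154.5, 67] 0.087 [ 0.45  0.67 -1.06  2.08  0.79  0.86  0.59]
[452, 154.5, 67] 3.2285926535897933 [ 0.26  0.53 -0.78  2.09  0.55  0.74 -2.36]
[438, -178, 120] 0.087 [ 1.21  0.54 -1.08  2.06  0.62  0.91  1.43]
[438, -178, 120] 3.2285926535897933 [ 0.89  0.38 -0.65  2.07  0.32  0.79 -1.44]
[450, -41, 120] 0.087 [ 1.01  0.58 -1.21  2.11  0.69  0.93  1.07]
[450, -41, 120] 3.2285926535897933 [ 0.76  0.4  -0.86  2.11  0.42  0.81 -1.83]
```

View pics/plug.png

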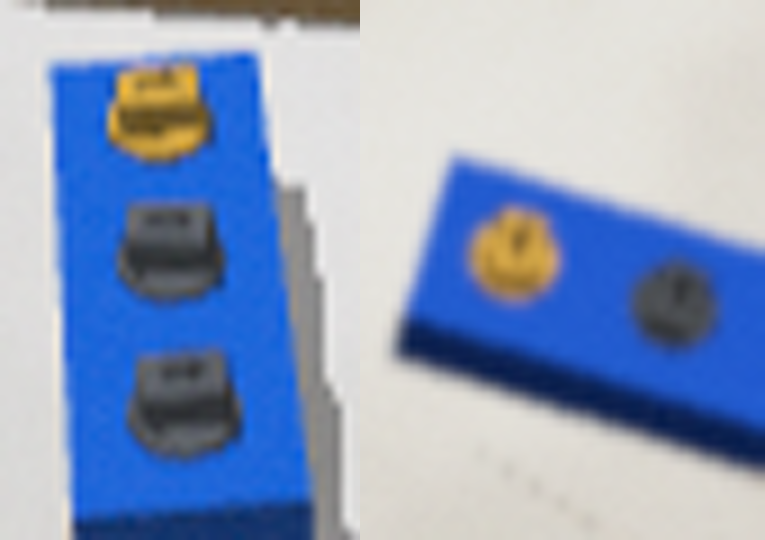

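The brass head (side 302,265; top 382,232) lies along the block's x, so its yaw is about 0.085. Tongs are at about (452,154.5) with yaw 0.09, and the bore is at (450.5,-41.3). Now I'll move above the tongs.

Run:
```python
from h import *
arm.servo_line([300,-480,330],feed=250); st()
arm.reach([452,154.5,200],quat(0.089)); s=st(); print(s['q'].round(2))
for y in (.15,.6,1.,1.5,1.95):
    q=arm.ik([450,-41,110],quat(y)); print(y,None if q is None else np.round(q,2))
snap('top','t1.png'); snap('side','s1.png')
```

```text
t 1.01 tcp [ 298.3 -481.   328.9] F [0.4 0.1 0.4] T [-0.06  0.05  0.  ] gap 91.49 q7 -0.39
t 3.38 tcp [452.6 153.5 200. ] F [-0.2 -1.1 -0.1] T [ 0.1  -0.07 -0.02] gap 91.96 q7 0.96
[ 0.47  0.34 -1.    1.99  0.34  0.99  0.96]
0.15 [ 0.78  0.43 -0.88  2.12  0.46  0.8   1.33]
0.6 [ 0.84  0.46 -0.96  2.12  0.52  0.82  1.73]
1.0 [ 0.91  0.51 -1.06  2.12  0.6   0.85  2.06]
1.5 [ 0.98  0.58 -1.17  2.12  0.69  0.9   2.48]
1.95 [-0.98  0.75  1.36  2.17 -0.91  1.01 -1.86]
```

View pics/s1.png

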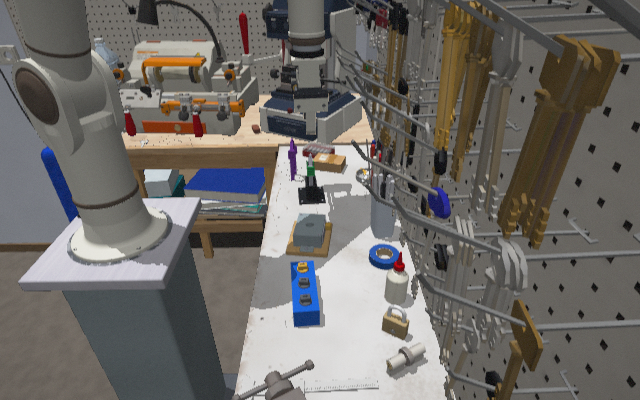

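Run:
```python
from h import *
Q=quat(0.089+np.pi)
arm.reach([452,154.5,170],Q); st()
arm.servo_line([452,154.5,107],feed=80); st()
close_gripper(); st()
im=snap('top','t2.png'); im2=snap('side','s2.png')
a=cv2.resize(im[130:210,220:300],None,fx=5,fy=5,interpolation=cv2.INTER_CUBIC);b=cv2.resize(im2[110:210,270:350],None,fx=4,fy=4,interpolation=cv2.INTER_CUBIC)
cv2.imwrite('pics/c2.png',np.hstack([a,b]))
```

```text
t 5.49 tcp [451.8 154.4 169.7] F [-0.3  0.4  0.2] T [0.06 0.05 0.02] gap 91.83 q7 -1.38
t 6.43 tcp [452.4 154.4 107.3] F [-0.  -0.1  0.1] T [ 0.05  0.02 -0.03] gap 91.38 q7 -1.29
t 7.88 tcp [452.  154.5 107. ] F [-0.2  0.1  0.2] T [ 0.02 -0.02 -0.  ] gap 0.30 q7 -1.28
```

View pics/c2.png

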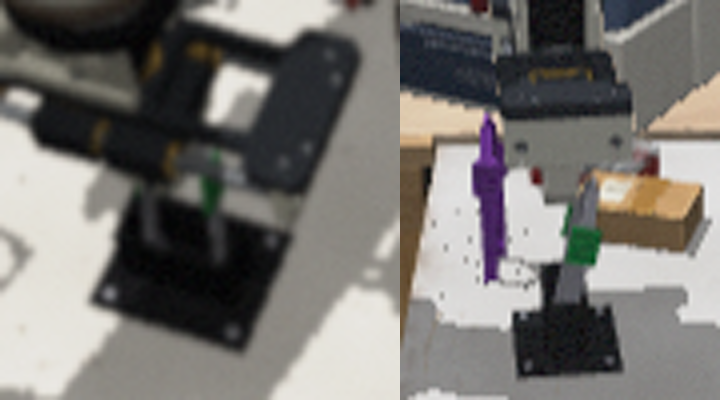

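Run:
```python
from h import *
release(); arm.servo_line([452,154.5,190],feed=150);st()
arm.servo_line([380,154.5,260],feed=150);st()
im=snap('top','t3.png'); im2=snap('side','s3.png')
a=cv2.resize(im[140:210,220:290],None,fx=5.7,fy=5.7,interpolation=cv2.INTER_CUBIC);b=cv2.resize(im2[140:210,275:345],None,fx=5.7,fy=5.7,interpolation=cv2.INTER_CUBIC)
cv2.imwrite('pics/c3.png',np.hstack([a,b]))
```

```text
t 10.13 tcp [451.4 154.8 189.4] F [-0.1 -0.5  0.3] T [ 0.04 -0.   -0.05] gap 91.60 q7 -1.41
t 12.03 tcp [380.  154.2 259.9] F [ 0.3 -0.  -0. ] T [-0.    0.03  0.03] gap 91.69 q7 -2.03
```

View pics/c3.png

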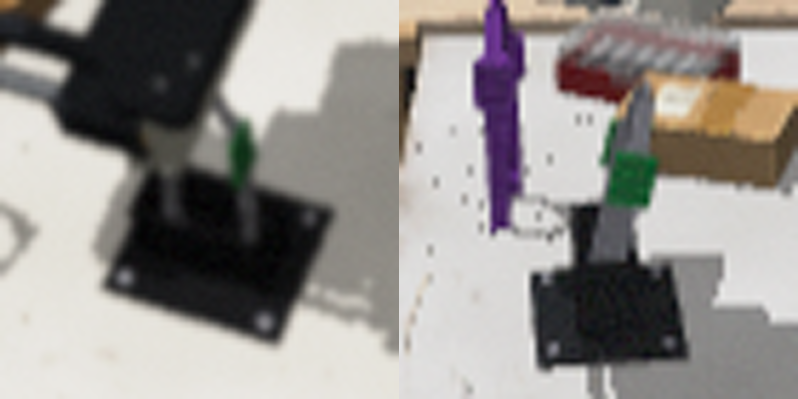

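The pinch test on the bow slipped off the inverted-V, so the tongs now lean in the well (grip at about side 316,171). Squeezing the grips at the fixed 30 N would carry them fully shut. So I'll take one grip across its 20 mm width, carry the tongs sprung open over the plug, stand them there, and then squeeze across y.

```bash
cat >> h.py <<'E'
def dirs(yaw): return np.array([np.cos(yaw),np.sin(yaw)]),np.array([-np.sin(yaw),np.cos(yaw)])
def qx(yaw): return quat(yaw-np.pi/2)   # jaws along tongs x
def qy(yaw): return quat(yaw+np.pi)     # jaws along tongs y
E
python3 - <<'E'
from h import *
yaw=0.089; ex,ey=dirs(yaw); c=np.array([452,154.5]); p=c+14*ey
arm.reach([*p,165],qx(yaw)); st()
arm.servo_line([*p,68],feed=150); st()
close_gripper(); st()
im=snap('top','t4.png'); im2=snap('side','s4.png')
a=cv2.resize(im[130:210,220:300],None,fx=5,fy=5,interpolation=cv2.INTER_CUBIC);b=cv2.resize(im2[120:200,275:355],None,fx=5,fy=5,interpolation=cv2.INTER_CUBIC)
cv2.imwrite('pics/c4.png',np.hstack([a,b]))
E
```

```text
t 13.81 tcp [450.8 168.6 165.1] F [ 0.3 -0.4 -0.3] T [-0.05 -0.11  0.  ] gap 91.96 q7 -0.10
t 14.61 tcp [451.4 168.6  68.6] F [ 0.1 -0.2 -0. ] T [ 0.01 -0.11  0.03] gap 91.97 q7 0.04
t 15.74 tcp [450.8 168.4  68. ] F [-0.3 -0.2 -1. ] T [-0.06 -0.21 -0.  ] gap 18.86 q7 0.04
```

View pics/c4.png

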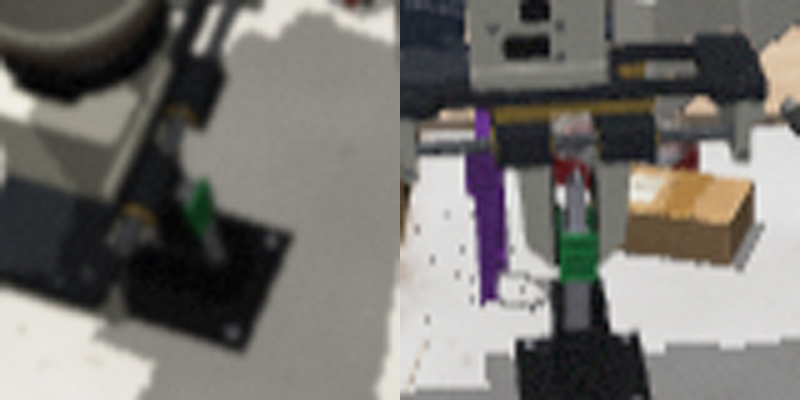

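Run:
```python
from h import *
yaw=0.089; ex,ey=dirs(yaw); c=np.array([452,154.5]); p=c+14*ey
arm.servo_line([*p,150],feed=150)
yaw=0.085; ex,ey=dirs(yaw); c=np.array([437.9,-178.3]); p=c+14*ey
arm.reach([*p,150],qx(yaw)); st()
arm.servo_line([*p,65+57],feed=120); st()
im=snap('top','t5.png'); im2=snap('side','s5.png')
a=cv2.resize(im[190:270,345:425],None,fx=5,fy=5,interpolation=cv2.INTER_CUBIC);b=cv2.resize(im2[215:315,265:345],None,fx=5,fy=5,interpolation=cv2.INTER_CUBIC)
cv2.imwrite('pics/c5a.png',a);cv2.imwrite('pics/c5b.png',b)
```

```text
t 17.80 tcp [ 437.  -163.1  149.6] F [-0.7  0.2 -0.6] T [-0.01 -0.14  0.  ] gap 18.91 q7 0.72
t 18.18 tcp [ 436.5 -163.6  121.6] F [0.2 0.7 0.1] T [-0.03 -0.09  0.03] gap 18.99 q7 0.77
```

View pics/c5a.png

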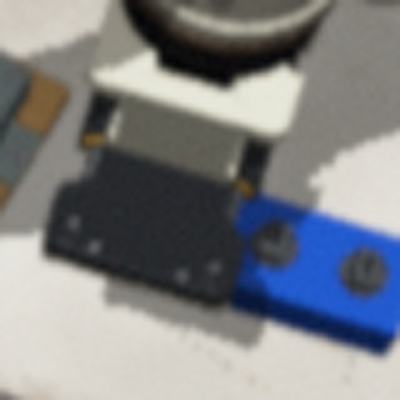

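View pics/c5b.png

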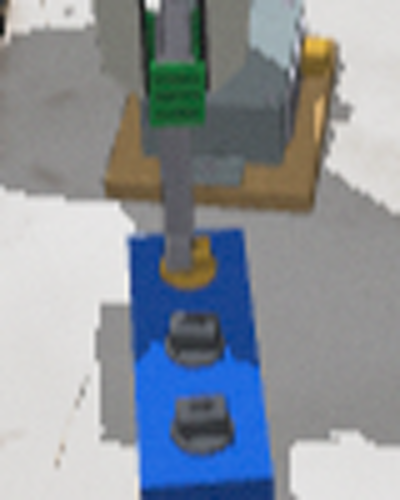

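Run:
```python
from h import *
np.set_printoptions(precision=1,suppress=True)
im2=cv2.imread('pics/s5.png')
f=lambda u,v:(265+(u+.5)/5-.5,215+(v+.5)/5-.5)
for p in ((167,266),(193,270),(180,268)): print(onz('side',f(*p),57))
print('grip low edge z137-13', [onz('side',f(*p),124) for p in((150,123),(205,118))])
yaw=.085;ex,ey=dirs(yaw);c=np.array([437.9,-178.3])
for o in (-21.5,-17.5):
  for x in(-5,5):
    print(o,x,proj('side',[*(c+ey*o+ex*x),57]), 'meas L',f(167,266),'R',f(193,270))
cv2.imwrite('pics/c5c.png',cv2.resize(im2[255:280,285:320],None,fx=20,fy=20,interpolation=cv2.INTER_CUBIC))
```

```text
[ 431.  -195.6   57. ]
[ 440.9 -198.    57. ]
[ 436.  -196.8   57. ]
grip low edge z137-13 [array([ 427.7, -193.6,  124. ]), array([ 447.4, -191.2,  124. ])]
-21.5 -5 [299.9 269.4] meas L (298.0, 267.8) R (303.2, 268.6)
-21.5 5 [305.2 269. ] meas L (298.0, 267.8) R (303.2, 268.6)
-17.5 -5 [299.8 268. ] meas L (298.0, 267.8) R (303.2, 268.6)
-17.5 5 [305.1 267.6] meas L (298.0, 267.8) R (303.2, 268.6)
```

View pics/c5c.png

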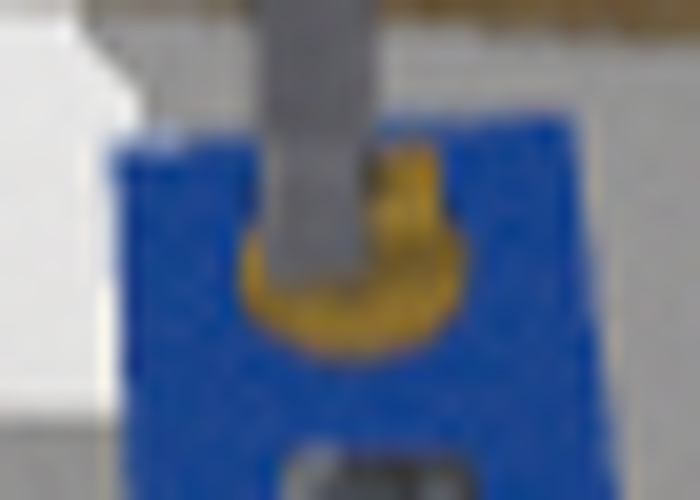

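Run:
```python
from h import *
np.set_printoptions(precision=1,suppress=True)
yaw=0.085; ex,ey=dirs(yaw); c=np.array([437.9,-178.3]);print(proj('side',[*c,41]))
p=c+14*ey+[3.8,-1.6]
arm.servo_line([*p,65+57],feed=60)
arm.servo_line([*p,65+43],feed=60); st()
im2=snap('side','s6.png')
for o in (-21.5,):
  for x in(-5,5):
    print(o,x,proj('side',[*(c+ey*o+ex*x),43]))
cv2.imwrite('pics/c6.png',cv2.resize(im2[255:285,285:320],None,fx=20,fy=20,interpolation=cv2.INTER_CUBIC))
```

```text
[302.2 267.8]
t 18.92 tcp [ 439.8 -165.9  107.4] F [ 0.9  0.2 -0.7] T [-0.  -0.1 -0. ] gap 18.69 q7 0.80
-21.5 -5 [300.2 274.9]
-21.5 5 [305.4 274.5]
```

View pics/c6.png

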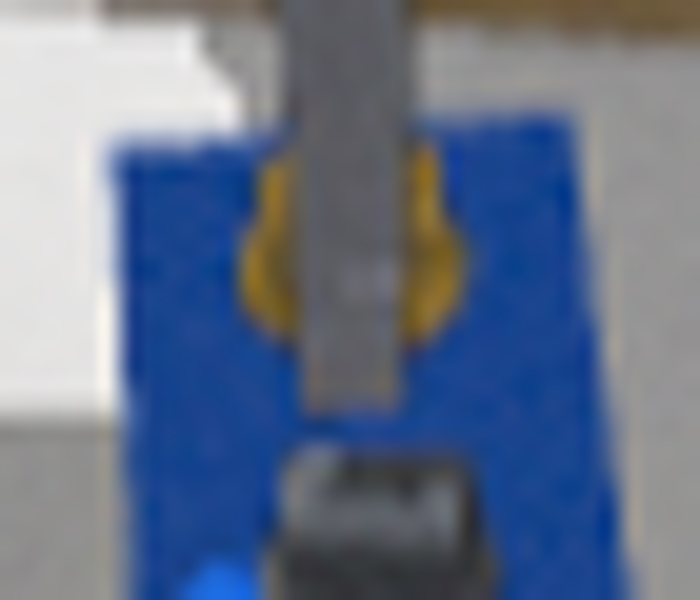

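The tips straddle the plug: the near tip is at (302,275) and the flange centre at (302.1,268). I'll stand the tongs on the block, release, turn the open gripper 90° in place and squeeze across y.

Run:
```python
from h import *
np.set_printoptions(precision=2,suppress=True)
yaw=0.085; ex,ey=dirs(yaw); c=np.array([437.9,-178.3])
p=c+14*ey+[4.6,-1.6]
arm.servo_line([*p,103.6],feed=40); s=st()
if s['contact_force'][2]<2.5:
    arm.servo_line([*p,103],feed=20); s=st()
release(); st()
im2=snap('side','s7.png')
cv2.imwrite('pics/c7.png',cv2.resize(im2[215:290,270:340],None,fx=8,fy=8,interpolation=cv2.INTER_CUBIC))
q=s['q']
for a in (-np.pi/4,-np.pi/2, np.pi/2,-3*np.pi/2): print(a,arm.ik([*p,103],quat(yaw-np.pi/2+a)))
```

```text
t 19.23 tcp [ 441.2 -165.9  103.4] F [ 0.2  0.5 -1. ] T [-0.02 -0.07 -0.03] gap 19.40 q7 0.81
t 19.48 tcp [ 441.3 -165.9  103. ] F [ 0.4  1.2 -1.8] T [-0.02 -0.12 -0.05] gap 19.08 q7 0.81
t 20.70 tcp [ 441.3 -165.9  103. ] F [-0.6  0.1 -0.2] T [-0.06 -0.12  0.  ] gap 91.67 q7 0.81
-0.7853981633974483 [-0.49  0.51  0.98  2.13 -0.59  0.81  0.16]
-1.5707963267948966 [-0.6   0.63  1.16  2.13 -0.76  0.89 -0.47]
1.5707963267948966 [-0.03  0.35  0.4   2.11 -0.2   0.71  2.15]
-4.71238898038469 [-0.03  0.35  0.4   2.11 -0.2   0.71  2.15]
```

View pics/c7.png

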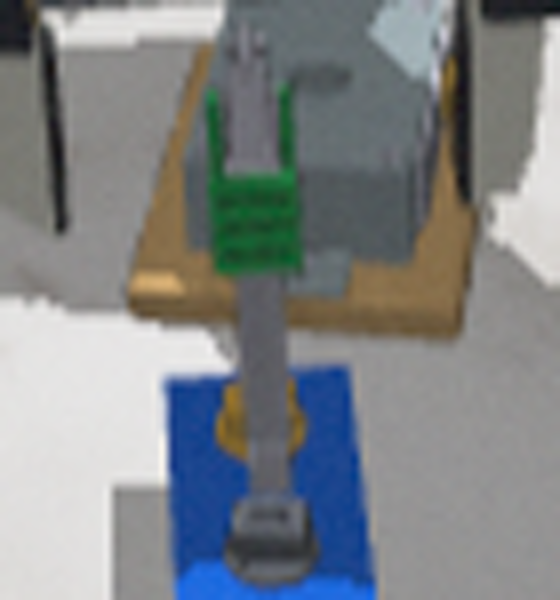

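The tongs stand upright over the plug (tip at about 303,275, grips at 302,243). Now I'll rotate the gripper around them and squeeze.

Run:
```python
from h import *
np.set_printoptions(precision=2,suppress=True)
yaw=0.085; c=np.array([437.9,-178.3])
print(monitor.sense()['q'])
arm.servo_line([*c,103],feed=10,attitude=quat(yaw+np.pi)); s=st(); print(s['q'])
close_gripper(); st()
for y in (.1,.5,1.,1.5,1.9):
    q=arm.ik([450.5,-41.3,140],quat(y+np.pi)); print(y,q)
im2=snap('side','s8.png')
cv2.imwrite('pics/c8.png',cv2.resize(im2[215:290,270:340],None,fx=8,fy=8,interpolation=cv2.INTER_CUBIC))
```

```text
[-0.35  0.43  0.79  2.12 -0.45  0.76  0.81]
t 22.47 tcp [ 437.9 -178.3  103. ] F [ 0.1 -0.2  1.1] T [ 0.07  0.03 -0.09] gap 91.99 q7 -0.43
[-0.57  0.64  1.17  2.12 -0.77  0.9  -0.43]
t 23.42 tcp [ 437.8 -177.8  102.9] F [ 0.   0.9 -0.4] T [ 0.41 -0.06  0.03] gap 33.25 q7 -0.43
0.1 [-0.99  0.58  1.3   2.15 -0.7   0.96 -0.75]
0.5 [-0.95  0.51  1.22  2.15 -0.62  0.91 -0.43]
1.0 [-0.88  0.43  1.11  2.15 -0.52  0.86 -0.03]
1.5 [-0.8   0.37  0.99  2.14 -0.42  0.83  0.38]
1.9 [-0.7   0.33  0.86  2.14 -0.34  0.81  0.7 ]
```

View pics/c8.png

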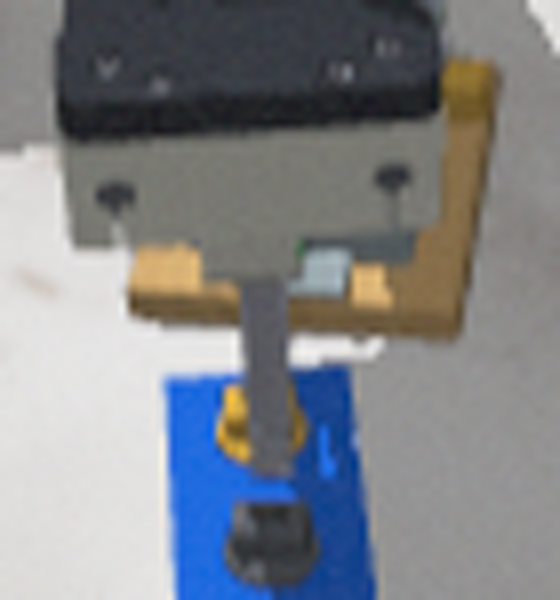

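The finger gap of 33.25 mm shows the jaws are on the 23 mm flange edge, not the head. The hole keeps the plug from moving sideways, so I'll work the jaws up over the flange with small sideways strokes and watch the gap, which should be about 30 on the head.

Run:
```python
from h import *
yaw=0.085; ex,ey=dirs(yaw); c=np.array([437.9,-178.3])
z=103.; sgn=-1
arm.servo_line([*(c-3.5*ex),z+.1],feed=30); st()
for i in range(4):
    sgn=-sgn; z+=.5
    arm.servo_line([*(c+sgn*3.5*ex),z],feed=30); s=st()
    if s['finger_gap']<31.5: break
im2=snap('side','s9.png')
cv2.imwrite('pics/c9.png',cv2.resize(im2[215:290,270:340],None,fx=8,fy=8,interpolation=cv2.INTER_CUBIC))
```

```text
t 23.73 tcp [ 434.9 -178.3  103.2] F [ 1.3  1.7 -1.1] T [ 0.51 -0.63  0.05] gap 33.55 q7 -0.43
t 24.12 tcp [ 440.2 -177.9  103.1] F [-2.6  2.2  0.2] T [ 0.56  0.83 -0.07] gap 33.43 q7 -0.44
t 24.50 tcp [ 435.1 -178.4  104.2] F [ 0.7  3.  -2.4] T [ 0.7  -0.37  0.05] gap 33.44 q7 -0.43
t 24.88 tcp [ 440.7 -178.1  104.3] F [-3.   2.9 -0.3] T [ 0.69  0.74 -0.05] gap 33.63 q7 -0.44
t 25.27 tcp [ 435.2 -178.6  105.3] F [ 1.4  2.7 -3. ] T [ 0.64 -0.41 -0.  ] gap 33.23 q7 -0.43
```

View pics/c9.png

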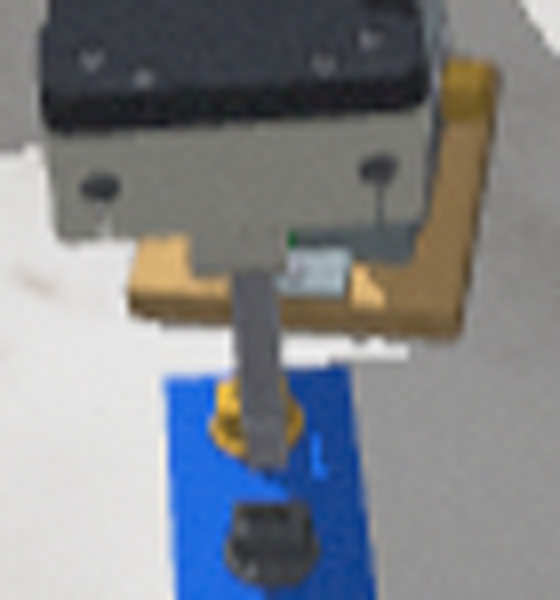

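The jaws didn't slide; the tongs just pivot in the pads and the plug rises with them. The clamp on the flange edge is firm, so I'll lift straight up and look at the hold.

Run:
```python
from h import *
yaw=0.085; ex,ey=dirs(yaw); c=np.array([437.9,-178.3])
arm.servo_line([*c,106],feed=30)
arm.servo_line([*c,150],feed=90); st()
im2=snap('side','s10.png'); im=snap('top','t10.png')
cv2.imwrite('pics/c10.png',cv2.resize(im2[200:275,270:340],None,fx=8,fy=8,interpolation=cv2.INTER_CUBIC))
```

```text
t 26.23 tcp [ 437.9 -178.2  149.9] F [-0.7  0.4 -0.6] T [ 0.03  0.05 -0.02] gap 33.36 q7 -0.50
```

View pics/c10.png

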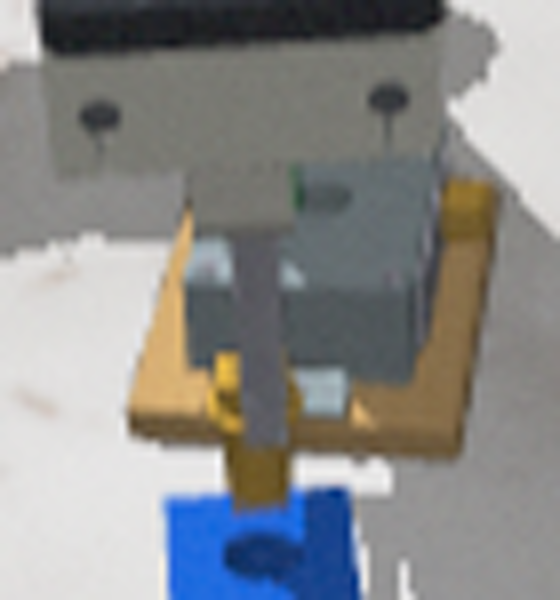

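Run:
```python
from h import *
np.set_printoptions(precision=1,suppress=True)
im=cv2.imread('pics/s10.png'); k=8
cr=cv2.resize(im[200:275,270:340],None,fx=k,fy=k,interpolation=cv2.INTER_CUBIC)
h=cv2.cvtColor(cr,cv2.COLOR_BGR2HSV).astype(int)
m=(h[...,0]>14)&(h[...,0]<30)&(h[...,1]>165)
for v in range(350,515,10):
    xs=np.nonzero(m[v,195:310])[0]+195
    if len(xs): print(v,200+(v+.5)/k-.5, xs.min(),xs.max(), 270+((xs.min()+xs.max())/2+.5)/k-.5)
c=[437.9,-178.3]
for z in (95,88,85,53): print(z,proj('side',[*c,z]))
c2=cv2.imread('pics/t10.png');
```

```text
360 244.5625 221 230 297.75
370 245.8125 219 230 297.625
380 247.0625 219 233 297.8125
390 248.3125 231 232 298.5
400 249.5625 211 296 301.25
410 250.8125 212 236 297.5625
420 252.0625 221 293 301.6875
430 253.3125 228 235 298.5
440 254.5625 229 235 298.5625
450 255.8125 230 236 298.6875
460 257.0625 231 282 301.625
470 258.3125 237 283 302.0625
480 259.5625 238 283 302.125
490 260.8125 238 282 302.0625
95 [301.1 246.3]
88 [301.3 249.1]
85 [301.3 250.4]
53 [302.  263.2]
```

The plug hangs vertical on the tongs' axis: flange at u≈301.4 against 301.3 predicted, body at 302.1 against 301.9. Next is the bore.

Run:
```python
from h import *
np.set_printoptions(precision=1,suppress=True)
b=np.array([450.5,-41.3])
arm.servo_line([437.9,-178.3,160],feed=80)
arm.servo_line([*b,160],feed=100,attitude=quat(.16+np.pi)); 
arm.servo_line([*b,147],feed=80); st()
im2=snap('side','s11.png'); im=snap('top','t11.png')
cv2.imwrite('pics/c11.png',np.hstack([cv2.resize(im2[165:240,280:340],None,fx=8,fy=8,interpolation=cv2.INTER_CUBIC)]))
for z in (95,82,50,46): print(z,proj('side',[*b,z]))
```

```text
t 28.45 tcp [450.  -41.7 146.7] F [-0.6 -0.6 -0.2] T [-0.  0.  0.] gap 32.84 q7 -0.69
95 [308.8 205.9]
82 [308.9 210.9]
50 [309.3 222.8]
46 [309.4 224.2]
```

View pics/c11.png

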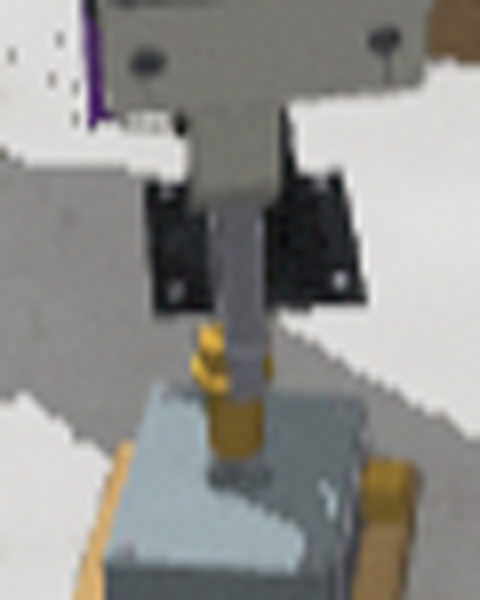

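Run:
```python
from h import *
b=np.array([450.5,-41.3])
for z,f in ((137,60),(133,30),(128,30),(122,40),(118,30)):
    arm.servo_line([*b,z],feed=f); s=st()
    if s['contact_force'][2]>5 or np.hypot(*s['contact_force'][:2])>8: print('stop'); break
im2=snap('side','s12.png'); im=snap('top','t12.png')
cv2.imwrite('pics/c12.png',np.hstack([cv2.resize(im2[165:240,280:340],None,fx=8,fy=8,interpolation=cv2.INTER_CUBIC)]))
```

```text
t 28.87 tcp [450.1 -41.3 136.6] F [-0.1  0.  -1.1] T [ 0.01 -0.03 -0.03] gap 33.03 q7 -0.68
t 29.15 tcp [450.1 -40.5 132.6] F [-0.3  1.6 -2.7] T [0.8  0.15 0.03] gap 33.38 q7 -0.67
t 29.47 tcp [450.1 -40.8 127.6] F [-0.6  3.  -2.7] T [1.14 0.11 0.02] gap 33.39 q7 -0.67
t 29.77 tcp [450.2 -41.1 121.7] F [-0.6  4.2 -2.5] T [ 1.3   0.09 -0.01] gap 33.22 q7 -0.66
t 30.05 tcp [450.3 -41.2 117.8] F [ 0.   4.6 -2.7] T [1.34 0.08 0.01] gap 32.93 q7 -0.65
```

View pics/c12.png

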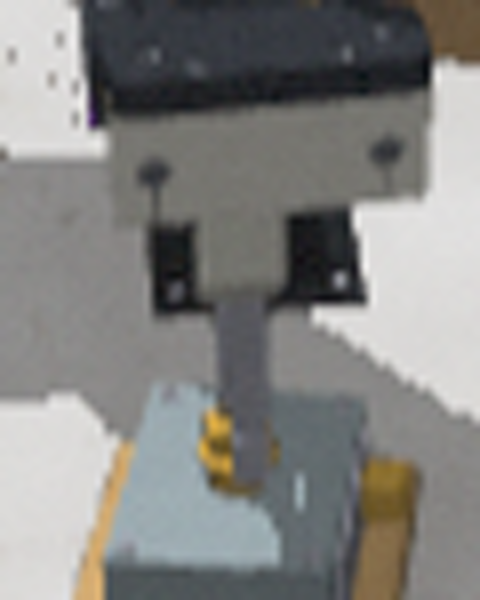

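The plug is in the bore, with a side force of +4.6 N in y. I'll shift 0.8 mm that way and then feel for the follower.

Run:
```python
from h import *
b=np.array([450.4,-40.4])
arm.servo_line([*b,118],feed=10); s0=st()
for z in (116.6,116,115.5,115,114.5):
    arm.servo_line([*b,z],feed=10); s=st()
    if s['contact_force'][2]-s0['contact_force'][2]>2.3: break
```

```text
t 30.40 tcp [450.3 -40.8 118. ] F [-0.7  2.3 -3.1] T [ 0.87  0.08 -0.01] gap 32.89 q7 -0.65
t 30.69 tcp [450.6 -40.7 116.7] F [-0.3  3.1 -0.7] T [0.82 0.16 0.  ] gap 32.76 q7 -0.65
```

Run:
```python
from h import *
b=np.array([450.4,-39.7])
arm.servo_line([*b,116.1],feed=10); s0=st()
yaw=.16
for i in range(7):
    yaw+=.12
    arm.reach([*b,116.1],quat(yaw+np.pi)); print(round(yaw,2),end=' '); s=st()
    if s['contact_force'][2]<-1.7 or abs(s['wrist_torque'][2])>.15: print('event'); break
```

```text
t 30.94 tcp [450.5 -40.2 116.2] F [ 0.2  0.7 -1.4] T [ 0.27  0.02 -0.03] gap 33.23 q7 -0.65
0.28 t 31.19 tcp [450.5 -40.1 116.2] F [-0.5 -0.3 -1.3] T [ 0.08 -0.    0.02] gap 33.44 q7 -0.56
0.4 t 31.44 tcp [450.5 -39.9 116.2] F [ 0.4 -0.2 -1. ] T [ 0.02  0.03 -0.05] gap 33.30 q7 -0.47
0.52 t 31.69 tcp [450.5 -39.8 116.2] F [-0.3 -0.6 -1.3] T [-0.04  0.04  0.07] gap 33.27 q7 -0.37
0.64 t 31.94 tcp [450.5 -39.7 116.1] F [ 0.3  1.1 -1.7] T [-0.05  0.01 -0.  ] gap 33.48 q7 -0.28
event
```

```bash
cat >> h.py <<'E'
def fz(n=12):
    a=[monitor.sense() for _ in range(n)]
    return np.mean([s['contact_force'] for s in a],0).round(2), np.mean([s['wrist_torque'] for s in a],0).round(3), a[-1]['t'], np.mean([s['finger_gap'] for s in a]).round(2)
E
python3 - <<'E'
from h import *
b=np.array([450.4,-39.7]); yaw=.64
print(fz())
for z in (115.7,115.3,114.9,114.5):
    arm.servo_line([*b,z],feed=8); f=fz(); print(z,f)
    if f[0][2]>1.6: break
E
```

```text
(array([ 0.27,  1.08, -1.73]), array([-0.049,  0.014, -0.001]), 31.9417, np.float64(33.48))
115.7 (array([ 0.81, -0.59, -0.86]), array([-0.022, -0.022, -0.026]), 32.1917, np.float64(33.39))
115.3 (array([ 0.63,  0.21, -1.64]), array([-0.032,  0.014, -0.021]), 32.4417, np.float64(33.12))
114.9 (array([ 0.32, -0.42, -0.23]), array([-0.042, -0.067, -0.052]), 32.6917, np.float64(33.38))
114.5 (array([ 0.3 ,  0.07, -1.9 ]), array([-0.024, -0.128, -0.042]), 32.9417, np.float64(33.28))
```

Run:
```python
from h import *
b=np.array([450.4,-39.7])
for z in (113.9,113.3):
    arm.servo_line([*b,z],feed=8); f=fz(1); print(z,f)
    if f[0][2]>1.2: break
im2=snap('side','s13.png'); print(fz(1)); im=snap('top','t13.png'); print(fz(1))
cv2.imwrite('pics/c13.png',np.hstack([cv2.resize(im2[205:235,295:325],None,fx=13,fy=13,interpolation=cv2.INTER_CUBIC),cv2.resize(cv2.imread('pics/s12.png')[205:235,295:325],None,fx=13,fy=13,interpolation=cv2.INTER_CUBIC)]))
```

```text
113.9 (array([ 0.14, -0.53, -3.03]), array([-0.043, -0.054, -0.064]), 33.1917, np.float64(33.42))
113.3 (array([-0.1 ,  0.36, -0.43]), array([-0.054, -0.001, -0.04 ]), 33.4417, np.float64(33.42))
(array([-0.66,  0.71, -1.57]), array([-0.022, -0.021,  0.029]), 33.4917, np.float64(33.38))
(array([ 0.07, -0.42,  0.25]), array([-0.048, -0.052, -0.035]), 33.5417, np.float64(33.23))
```

View pics/c13.png

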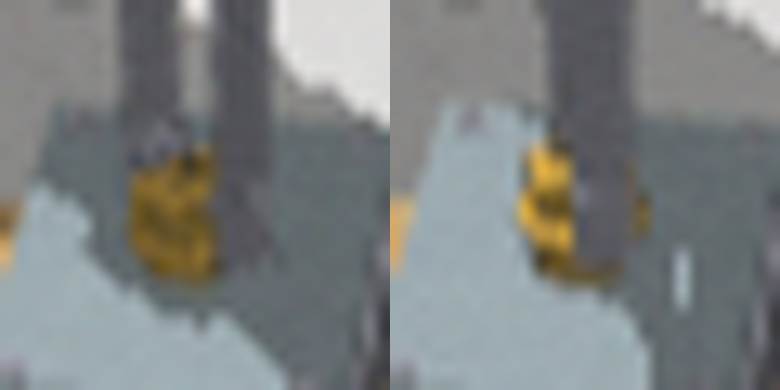

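The force doesn't rise because the flange is slipping up between the jaws while the tail stays on the follower. The plug's own weight and the jaws' drag will let it drop when the slot lines up, so I'll keep turning and watch the flange height in the pictures.

```bash
cat >> h.py <<'E'
def flange(im,k=8,box=(296,205,324,236)):
    x0,y0,x1,y1=box
    c=cv2.resize(im[y0:y1,x0:x1],None,fx=k,fy=k,interpolation=cv2.INTER_CUBIC)
    h=cv2.cvtColor(c,cv2.COLOR_BGR2HSV).astype(int)
    m=((h[...,0]>14)&(h[...,0]<32)&(h[...,1]>110)&(h[...,2]>45)).astype(np.uint8)
    m[:, int((318-x0)*k):]=0
    n,l,s,ce=cv2.connectedComponentsWithStats(m)
    if n<2: return None
    i=1+np.argmax(s[1:,4]); 
    return [round(v,2) for v in (s[i,0]/k+x0,s[i,1]/k+y0,(s[i,0]+s[i,2])/k+x0,(s[i,1]+s[i,3])/k+y0)]
E
python3 - <<'E'
from h import *
np.set_printoptions(precision=1,suppress=True)
for f in ('s12','s13'): print(f,flange(cv2.imread(f'pics/{f}.png')))
for z in (46,48,51,54): print(z,proj('side',[450.5,-40.8-11.5,z]))
b=np.array([450.4,-39.9]); yaw=.64
for i in range(5):
    yaw+=.12
    arm.reach([*b,113],quat(yaw+np.pi)); im=viewer.snapshot('side')[:,:,::-1].copy(); f=fz(1); print(round(yaw,2),f[0],f[1],f[2],flange(im))
cv2.imwrite('pics/s14.png',im)
cv2.imwrite('pics/c14.png',cv2.resize(im[200:240,290:330],None,fx=13,fy=13,interpolation=cv2.INTER_CUBIC))
E
```

```text
s12 [np.float64(305.0), np.float64(216.5), np.float64(309.12), np.float64(226.25)]
s13 [np.float64(305.12), np.float64(217.0), np.float64(311.5), np.float64(226.5)]
46 [309.3 227.1]
48 [309.3 226.4]
51 [309.3 225.3]
54 [309.2 224.2]
0.76 [-0.9 -0.4  1.6] [-0.  0. -0.] 33.8417 [np.float64(305.12), np.float64(216.75), np.float64(312.25), np.float64(226.38)]
0.88 [-0.2 -0.7  1.2] [-0.1  0.  -0.1] 34.1417 [np.float64(305.0), np.float64(216.75), np.float64(312.75), np.float64(226.5)]
1.0 [-0.5 -0.4  0.9] [-0.1 -0.1  0. ] 34.4417 [np.float64(305.0), np.float64(216.75), np.float64(312.88), np.float64(226.5)]
1.12 [ 0.7 -1.2  1.6] [-0.2 -0.2 -0. ] 34.7417 [np.float64(304.75), np.float64(216.62), np.float64(313.38), np.float64(226.5)]
1.24 [-0.1 -0.7  1.1] [-0.2 -0.3 -0.1] 35.0417 [np.float64(304.75), np.float64(216.5), np.float64(313.75), np.float64(226.5)]
```

View pics/c14.png

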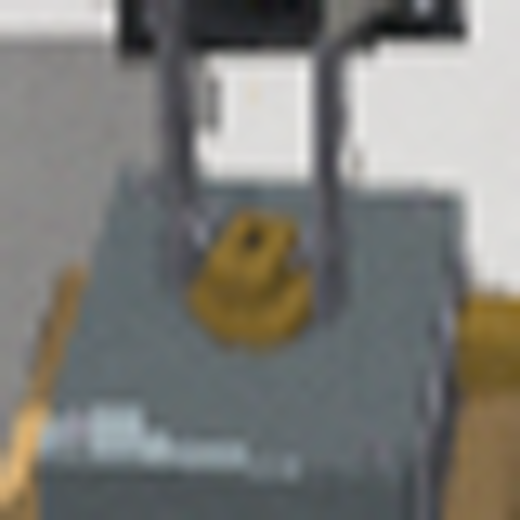

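The plug turns with the tongs (head at about 309,218, seen end-on), with a net push of about 3 N. I'll keep turning.

Run:
```python
from h import *
np.set_printoptions(precision=1,suppress=True)
b=np.array([450.4,-39.9]); yaw=1.24
for i in range(7):
    yaw+=.12
    arm.reach([*b,112.7],quat(yaw+np.pi)); im=viewer.snapshot('side')[:,:,::-1].copy(); f=fz(1); fl=flange(im); print(round(yaw,2),f[0],f[1],f[2],[float(x) for x in fl])
    if fl[3]>227.3 or f[0][2]<-1.5: break
cv2.imwrite('pics/s15.png',im)
cv2.imwrite('pics/c15.png',cv2.resize(im[200:240,290:330],None,fx=13,fy=13,interpolation=cv2.INTER_CUBIC))
```

```text
1.36 [ 0.2 -0.4  3. ] [-0.3 -0.3 -0.1] 35.3417 [304.75, 216.75, 313.88, 226.5]
1.48 [ 1.2 -1.3  2.2] [-0.3 -0.4 -0. ] 35.6417 [304.62, 216.62, 314.12, 226.38]
1.6 [ 0.8 -0.7  3. ] [-0.3 -0.5 -0.1] 35.9417 [304.75, 216.62, 314.12, 226.5]
1.72 [ 1.8 -0.9  2.8] [-0.2 -0.6 -0.1] 36.2417 [304.62, 216.62, 314.12, 226.5]
1.84 [ 1.8 -0.6  2.2] [-0.2 -0.7 -0.1] 36.5417 [304.88, 216.75, 314.12, 226.5]
1.96 [ 1.5 -0.9  2.1] [-0.1 -0.8 -0.1] 36.8417 [305.12, 216.88, 314.12, 226.5]
2.08 [ 1.6 -0.2  1.5] [-0.1 -0.9 -0.1] 37.1417 [305.5, 216.75, 314.25, 226.5]
```

View pics/c15.png

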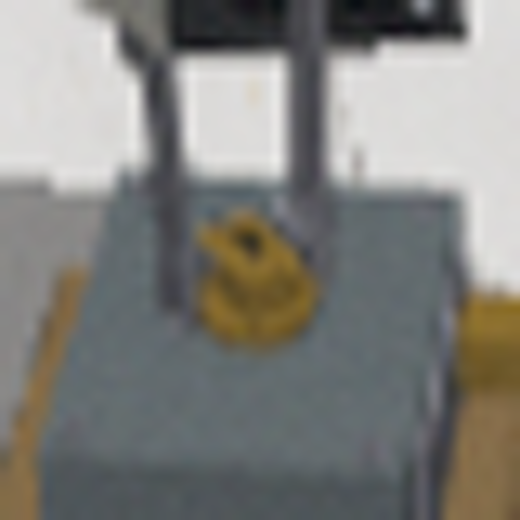

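Run:
```python
from h import *
np.set_printoptions(precision=2,suppress=True)
for y in (-41.3,-40.5):
  for z in (59,62,64): print(y,z,proj('side',[450.6,y,z]))
print('bore rim front', proj('side',[450.6,-41-8.6,46]))
```

```text
-41.3 59 [309.27 219.47]
-41.3 62 [309.24 218.37]
-41.3 64 [309.21 217.63]
-40.5 59 [309.28 219.26]
-40.5 62 [309.24 218.16]
-40.5 64 [309.22 217.42]
bore rim front [309.39 226.42]
```

It hasn't dropped: the head's keyhole is at v=217.8, so its top is at z≈63.5 against 59 when home. The first part of the sweep (0.16–0.64) was made with hardly any push, so I'll sweep back with the push on.

Run:
```python
from h import *
np.set_printoptions(precision=1,suppress=True)
b=np.array([450.2,-39.9]); yaw=2.08; z=112.6
steps=[.25]*5+[.11]*9
for i,d in enumerate(steps):
    yaw-=d
    if i>4: z-=.08
    arm.reach([*b,z],quat(yaw+np.pi)); im=viewer.snapshot('side')[:,:,::-1].copy(); f=fz(1); fl=flange(im); print(round(yaw,2),f[0],f[1],f[2].__round__(2),[float(x) for x in fl] if fl else None)
    if fl and (fl[3]>227.2 or fl[1]>217.9): break
cv2.imwrite('pics/s16.png',im)
cv2.imwrite('pics/c16.png',cv2.resize(im[200:240,290:330],None,fx=13,fy=13,interpolation=cv2.INTER_CUBIC))
```

```text
1.83 [ 2.7 -1.2 -1.2] [-0.2 -1.  -0. ] 37.51 [304.88, 216.75, 314.25, 226.5]
1.58 [ 2.7 -1.1 -1.7] [-0.2 -1.   0. ] 37.88 [304.5, 217.0, 314.0, 226.5]
1.33 [ 4.  -1.2 -0.4] [-0.2 -0.8  0.1] 38.24 [304.5, 216.88, 313.88, 226.5]
1.08 [ 1.8 -0.9  0.1] [-0.1 -0.6  0. ] 38.6 [304.62, 216.75, 313.12, 226.5]
0.83 [ 2.2 -0.6 -0.1] [-0.1 -0.5  0. ] 38.96 [304.75, 216.75, 312.38, 226.5]
0.72 [1.7 0.8 0.9] [-0.  -0.4  0.1] 39.26 [304.75, 216.75, 312.0, 226.5]
0.61 [0.6 0.9 0.7] [ 0.1 -0.3  0.1] 39.56 [304.75, 217.25, 311.38, 226.5]
0.5 [0.7 0.9 0.8] [ 0.2 -0.2  0.1] 39.86 [304.62, 217.38, 311.0, 226.62]
0.39 [1.1 1.7 1.2] [ 0.3 -0.2  0.1] 40.16 [304.62, 217.75, 310.38, 226.5]
0.28 [0.7 1.5 1.5] [ 0.5 -0.2  0. ] 40.46 [304.75, 218.25, 310.0, 226.5]
```

View pics/c16.png

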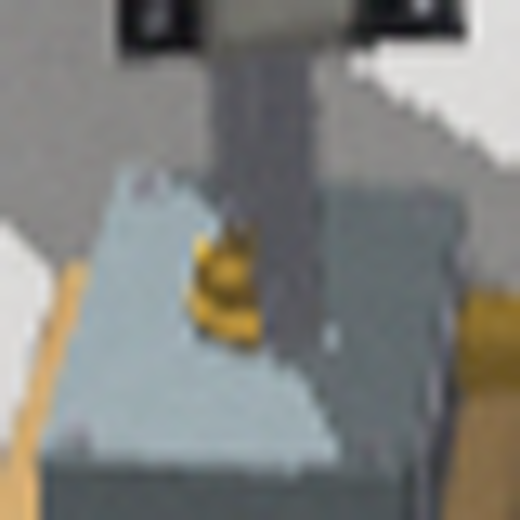

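Run:
```python
from h import *
np.set_printoptions(precision=1,suppress=True)
b=np.array([450.5,-39.5]); yaw=.28; z=112.2
for i in range(6):
    yaw-=.11; z-=.06
    arm.reach([*b,z],quat(yaw+np.pi)); im=viewer.snapshot('side')[:,:,::-1].copy(); f=fz(1); fl=flange(im); print(round(yaw,2),f[0],f[1],f[2].__round__(2),[float(x) for x in fl] if fl else None)
    if fl and (fl[3]>227.0): break
    if f[0][2]<-1.5: break
top=snap('top','t17.png')
cv2.imwrite('pics/s17.png',im)
cv2.imwrite('pics/c17.png',np.hstack([cv2.resize(im[200:240,290:330],None,fx=10,fy=10,interpolation=cv2.INTER_CUBIC),cv2.resize(top[185:225,310:350],None,fx=10,fy=10,interpolation=cv2.INTER_CUBIC)]))
```

```text
0.17 [0.  1.6 2.1] [ 0.4 -0.1  0.1] 40.76 [304.88, 218.12, 309.5, 226.25]
0.06 [0.5 1.2 2.1] [ 0.4 -0.1  0. ] 41.06 [305.0, 218.25, 308.88, 226.25]
-0.05 [1.1 2.2 1.9] [ 0.6 -0.2  0.1] 41.36 [305.0, 218.25, 308.12, 226.0]
-0.16 [0.2 2.2 2.6] [ 0.7 -0.3  0.1] 41.66 [305.0, 218.12, 307.5, 225.75]
-0.27 [1.3 2.2 1.5] [ 0.7 -0.3  0. ] 41.96 [311.12, 218.0, 314.38, 226.0]
-0.38 [0.9 1.5 3.1] [ 0.7 -0.4  0.1] 42.26 [310.75, 218.38, 314.62, 226.25]
```

View pics/c17.png

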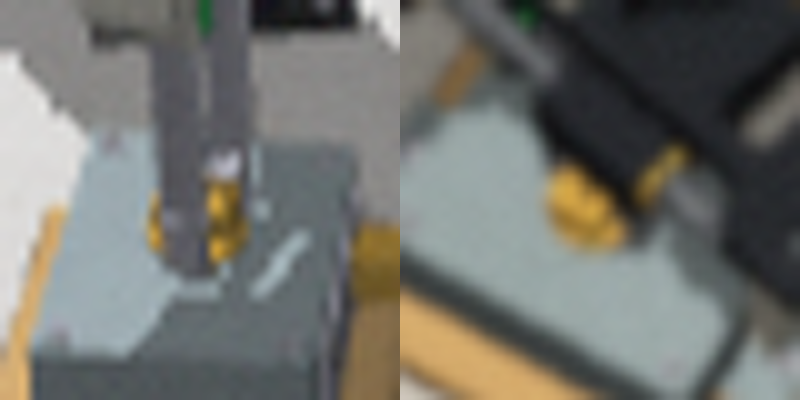

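Run:
```python
import cv2,numpy as np
t=cv2.imread('pics/t17.png')[196:212,321:337];s=cv2.imread('pics/s17.png')[212:230,301:319]
f=lambda a,k:cv2.convertScaleAbs(cv2.resize(a,(390,390),interpolation=cv2.INTER_LANCZOS4),alpha=1.2)
cv2.imwrite('pics/z17.png',np.hstack([f(s,1),f(t,1)]))
```

```text
(no output)
```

View pics/z17.png

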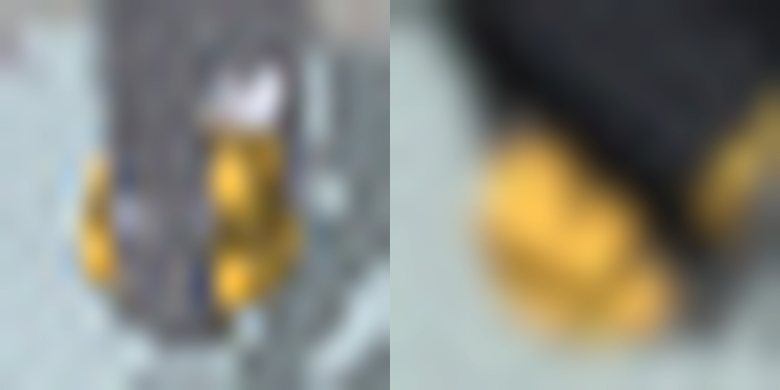

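Run:
```python
import cv2,numpy as np
f=lambda n:cv2.convertScaleAbs(cv2.resize(cv2.imread(f'pics/{n}.png')[212:230,301:319],(266,330),interpolation=cv2.INTER_LANCZOS4),alpha=1.4)
cv2.imwrite('pics/z15.png',np.hstack([f('s14'),f('s15'),f('s16')]))
```

```text
(no output)
```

View pics/z15.png

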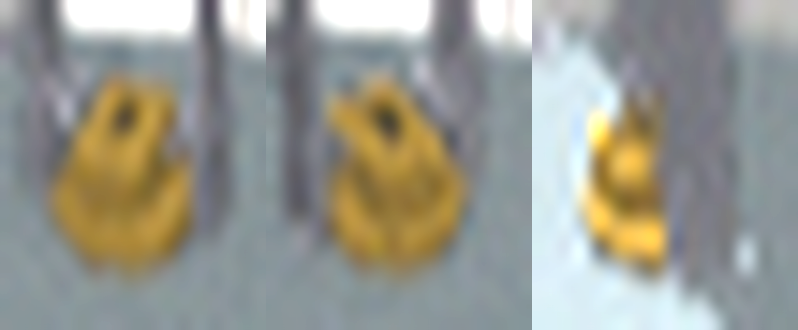

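In the top view the head's long axis is now at about 1.2 rad while the tongs are at -0.38. So the plug stopped turning at about 1.2 rad, possibly caught by the slot and now held up only by the jaws' friction. The tips are under 1 mm above the case face, so I'll release here and look.

Run:
```python
from h import *
st(); release(); st()
im=snap('side','s18.png'); top=snap('top','t18.png'); print(flange(im))
cv2.imwrite('pics/c18.png',np.hstack([cv2.resize(im[180:240,285:335],None,fx=8,fy=8,interpolation=cv2.INTER_CUBIC),cv2.resize(top[180:240,305:355],None,fx=8,fy=8,interpolation=cv2.INTER_CUBIC)]))
```

```text
t 42.31 tcp [450.6 -39.5 111.9] F [0.6 2.1 1.8] T [ 0.72 -0.36  0.08] gap 33.18 q7 -1.08
t 43.36 tcp [450.5 -39.5 111.9] F [-0.4  0.5  1.1] T [0.07 0.04 0.06] gap 91.74 q7 -1.08
[np.float64(309.0), np.float64(218.25), np.float64(314.12), np.float64(226.88)]
```

View pics/c18.png

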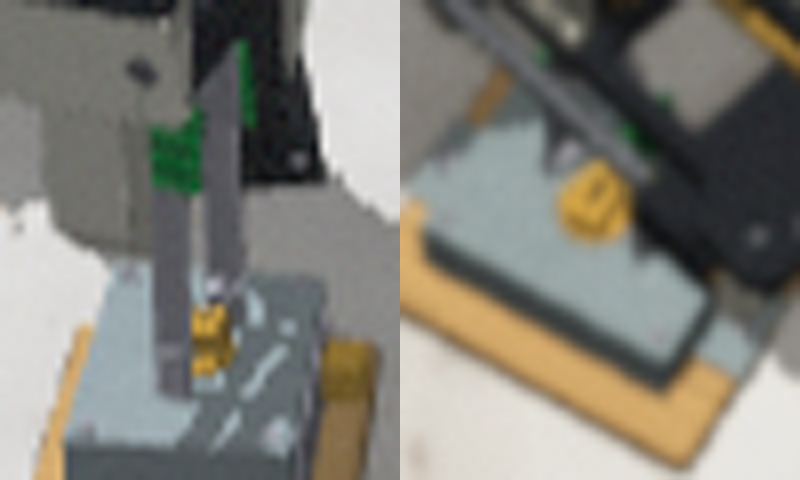

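Run:
```python
from h import *
np.set_printoptions(precision=2,suppress=True)
im=cv2.imread('pics/s0.png' if False else 'pics/side0.png')
k=8
def fl(im,box,xmax):
    x0,y0,x1,y1=box
    c=cv2.resize(im[y0:y1,x0:x1],None,fx=k,fy=k,interpolation=cv2.INTER_CUBIC)
    h=cv2.cvtColor(c,cv2.COLOR_BGR2HSV).astype(int)
    m=((h[...,0]>14)&(h[...,0]<32)&(h[...,1]>110)&(h[...,2]>45)).astype(np.uint8)
    m[:, int((xmax-x0)*k):]=0
    n,l,s,ce=cv2.connectedComponentsWithStats(m);i=1+np.argmax(s[1:,4]);s=s[i];return s[0]/k+x0,s[1]/k+y0,(s[0]+s[2])/k+x0,(s[1]+s[3])/k+y0
print('block plug',fl(im,(290,255,318,280),318))
yaw=.085;ex,ey=dirs(yaw);c=np.array([437.9,-178.3])
print('pred bottom',proj('side',[*(c-[0,11.5]),38]),'far top edge',proj('side',[*(c+6*ey),51]))
b=np.array([450.6,-40.6])
for z in (46,51): print(z,'bottom',proj('side',[*(b-[0,11.5]),z]),[ (y,proj('side',[*(b+o),z+13])[1].round(2)) for y in(-.2,1.24,2.08) for o in [max([s*9*np.array([np.cos(y),np.sin(y)])+t*6*np.array([-np.sin(y),np.cos(y)]) for s in(-1,1) for t in(-1,1)],key=lambda a:a[1])]])
# top view plug centre
t=cv2.imread('pics/t18.png');print('top',fl(t,(318,190,340,215),335))
print('top orig',fl(cv2.imread('pics/top0.png'),(370,222,395,245),395))
for z in (46,51): print(z,[proj('top',[*b,z+d]).round(2) for d in (1.5,13)])
print('block',[proj('top',[*c,38+d]).round(2) for d in (1.5,13)])
```

```text
block plug (np.float64(297.25), np.float64(262.625), np.float64(307.875), np.float64(272.625))
pred bottom [302.09 273.06] far top edge [301.83 261.89]
46 bottom [309.38 227.09] [(-0.2, np.float64(217.36)), (1.24, np.float64(216.61)), (2.08, np.float64(216.5))]
51 bottom [309.32 225.27] [(-0.2, np.float64(215.52)), (1.24, np.float64(214.77)), (2.08, np.float64(214.67))]
top (np.float64(325.125), np.float64(200.25), np.float64(334.625), np.float64(209.875))
top orig (np.float64(377.875), np.float64(229.125), np.float64(386.375), np.float64(237.5))
46 [array([328.71, 205.5 ]), array([328.72, 203.61])]
51 [array([328.72, 204.68]), array([328.72, 202.77])]
block [array([381.51, 233.48]), array([382.05, 231.84])]
```

Run:
```python
import cv2,numpy as np
f=lambda n,y,x:cv2.convertScaleAbs(cv2.resize(cv2.imread(f'pics/{n}.png')[y:y+20,x:x+20],(390,390),interpolation=cv2.INTER_LANCZOS4),alpha=1.3)
cv2.imwrite('pics/z18.png',np.vstack([np.hstack([f('s18',211,300),f('t18',194,319)])]))
```

```text
(no output)
```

View pics/z18.png

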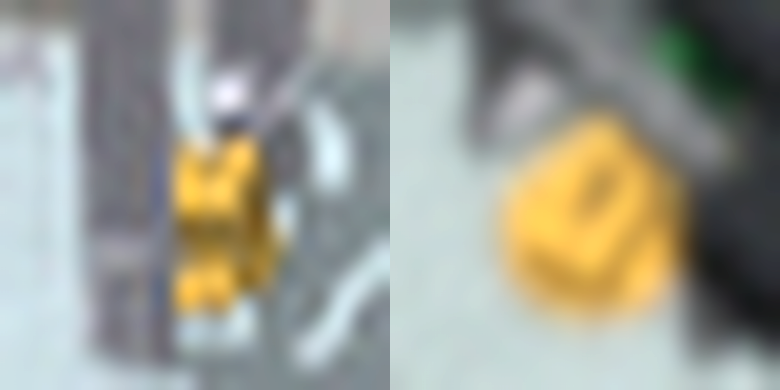

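In both views the flange sits on the case face: the front edge is at v=226.9 against 226.7 expected home and 224.8 raised, and the top view agrees. So the plug dropped in earlier than I thought. Now I'll take one leg of the tongs and lift them off open.

Run:
```python
from h import *
yaw=-.38; ex,ey=dirs(yaw); c=np.array([450.6,-39.6]); p=c+14*ey
arm.servo_line([*p,111.6],feed=11,attitude=qx(yaw)); st()
close_gripper(); st()
arm.servo_line([*p,114],feed=20)
im=snap('side','s19.png')
arm.servo_line([*p,155],feed=110); st()
im=snap('side','s20.png'); top=snap('top','t20.png')
cv2.imwrite('pics/c20.png',np.hstack([cv2.resize(im[180:240,285:335],None,fx=8,fy=8,interpolation=cv2.INTER_CUBIC),cv2.resize(top[180:240,305:355],None,fx=8,fy=8,interpolation=cv2.INTER_CUBIC)]))
```

```text
t 45.17 tcp [455.8 -26.7 111.6] F [-0.8  0.6 -0.3] T [-0.03 -0.09  0.04] gap 91.64 q7 0.14
t 46.31 tcp [455.7 -26.6 111.6] F [ 0.3  0.6 -0.7] T [-0.    0.02 -0.07] gap 18.69 q7 0.14
t 47.15 tcp [455.8 -26.2 154.9] F [-0.3 -0.2 -1.2] T [-0.05 -0.09 -0.02] gap 18.78 q7 0.06
```

View pics/c20.png

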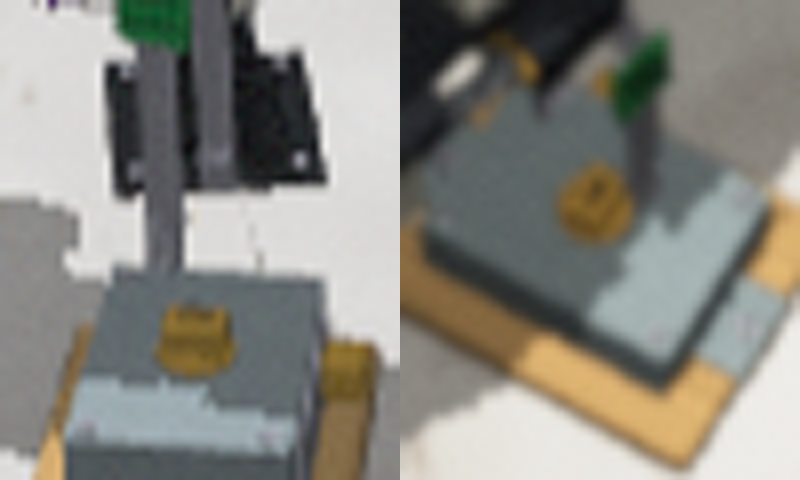

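Run:
```python
from h import *
np.set_printoptions(precision=2,suppress=True)
k=8
def prof(im,box):
    x0,y0,x1,y1=box
    c=cv2.resize(im[y0:y1,x0:x1],None,fx=k,fy=k,interpolation=cv2.INTER_CUBIC)
    h=cv2.cvtColor(c,cv2.COLOR_BGR2HSV).astype(int)
    m=((h[...,0]>14)&(h[...,0]<32)&(h[...,1]>110)&(h[...,2]>45)).astype(np.uint8)
    n,l,s,ce=cv2.connectedComponentsWithStats(m);i=1+np.argmax(s[1:,4]);m=l==i
    rows=[(round(y/k+y0,1),xs.min()/k+x0,xs.max()/k+x0) for y in range(0,m.shape[0],4) for xs in [np.nonzero(m[y])[0]] if len(xs)]
    return rows,(s[i][1]/k+y0,(s[i][1]+s[i][3])/k+y0)
r,e=prof(cv2.imread('pics/s20.png'),(300,212,317,232));print('lock',e);print([(a,round(c-b,1)) for a,b,c in r])
r0,e0=prof(cv2.imread('pics/side0.png'),(292,256,315,280));print('block',e0);print([(a,round(c-b,1)) for a,b,c in r0])
c=np.array([437.9,-178.3]); b=np.array([450.6,-40.8])
print('block pred',proj('side',[*c,39.5])[1],proj('side',[*(c-[0,11.5]),38])[1])
for z in (46,51): print(z,proj('side',[*b,z+1.5])[1],proj('side',[*(b-[0,11.5]),z])[1])
r,e=prof(cv2.imread('pics/t20.png'),(318,190,335,215));print('top lock',e)
r,e=prof(cv2.imread('pics/top0.png'),(370,222,395,245));print('top block',e, 'pred centre',proj('top',[*c,39.5])[1],[proj('top',[*b,z+1.5])[1] for z in(46,51)])
```

```text
lock (np.float64(218.625), np.float64(226.875))
[(219.0, np.float64(6.6)), (219.5, np.float64(7.5)), (220.0, np.float64(7.9)), (220.5, np.float64(7.9)), (221.0, np.float64(7.9)), (221.5, np.float64(8.0)), (222.0, np.float64(8.2)), (222.5, np.float64(8.5)), (223.0, np.float64(8.9)), (223.5, np.float64(9.2)), (224.0, np.float64(9.2)), (224.5, np.float64(9.0)), (225.0, np.float64(8.5)), (225.5, np.float64(7.8)), (226.0, np.float64(6.0)), (226.5, np.float64(3.4))]
block (np.float64(262.625), np.float64(272.625))
[(263.0, np.float64(2.2)), (263.5, np.float64(8.0)), (264.0, np.float64(8.2)), (264.5, np.float64(8.4)), (265.0, np.float64(8.4)), (265.5, np.float64(8.5)), (266.0, np.float64(8.6)), (266.5, np.float64(9.0)), (267.0, np.float64(9.8)), (267.5, np.float64(10.2)), (268.0, np.float64(10.4)), (268.5, np.float64(10.5)), (269.0, np.float64(10.5)), (269.5, np.float64(10.5)), (270.0, np.float64(10.2)), (270.5, np.float64(9.6)), (271.0, np.float64(8.0)), (271.5, np.float64(6.8)), (272.0, np.float64(4.0)), (272.5, np.float64(0.0))]
block pred 268.395977651309 273.0583617829553
46 223.54193981252985 227.14629483782227
51 221.72320872249193 225.3204820288455
top lock (np.float64(200.75), np.float64(210.0))
top block (np.float64(229.125), np.float64(237.5)) pred centre 233.48115544049602 [np.float64(205.53011479602344), np.float64(204.71213531543046)]
```

The plug is home: widest row 223.75 against 224.1 expected home and 222.3 raised. Next I'll measure how the tongs sit in the gripper before placing them.

Run:
```python
from h import *
np.set_printoptions(precision=1,suppress=True)
im=cv2.imread('pics/s20.png')
cv2.imwrite('pics/z20.png',cv2.resize(im[180:220,290:325],None,fx=14,fy=14,interpolation=cv2.INTER_CUBIC))
yaw=-.38;ex,ey=dirs(yaw);p=np.array([450.6,-39.6])+14*ey;c=p-14*ey
for o in (-21.5,17.5):
    print(o,[proj('side',[*(c+ey*o+ex*x),89.4]) for x in(-5,5)])
```

```text
-21.5 [array([302.9, 212.4]), array([307.2, 213.3])]
17.5 [array([309.8, 203.1]), array([314. , 203.9])]
```

View pics/z20.png

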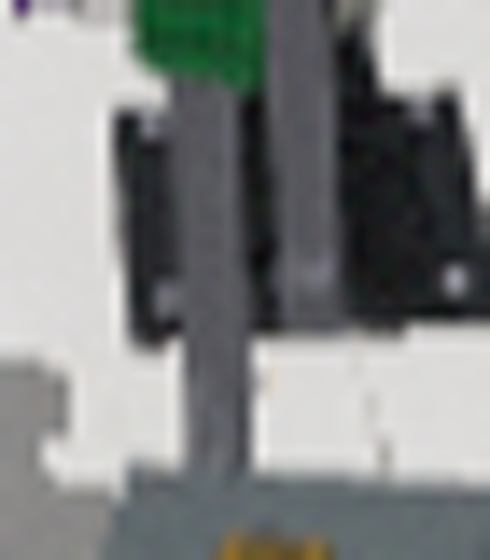

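Run:
```python
from h import *
np.set_printoptions(precision=1,suppress=True)
yaw=.089; ex,ey=dirs(yaw); c=np.array([452,154.2]); p=c+14*ey
arm.servo_line([*p,155],feed=130,attitude=qx(yaw))
arm.servo_line([*p,121],feed=110); st()
im=snap('side','s21.png'); top=snap('top','t21.png')
print([proj('side',[*(c-21.5*ey+ex*x),56]) for x in(-5,5)])
print('rim front',[proj('side',[*(c+ey*y+ex*x),48]) for x in(-10,10) for y in (-26,26)])
cv2.imwrite('pics/c21.png',np.hstack([cv2.resize(im[155:205,290:335],None,fx=9,fy=9,interpolation=cv2.INTER_CUBIC),cv2.resize(top[155:205,235:280],None,fx=9,fy=9,interpolation=cv2.INTER_CUBIC)])[:, :800])
```

```text
t 49.36 tcp [450.7 167.5 120.8] F [ 0.   0.  -1.2] T [ 0.  -0.1  0. ] gap 18.58 q7 0.11
[array([309.4, 181.7]), array([313.3, 181.5])]
rim front [array([307.7, 185.3]), array([306.3, 175.7]), array([315.4, 184.9]), array([313.7, 175.3])]
```

View pics/c21.png

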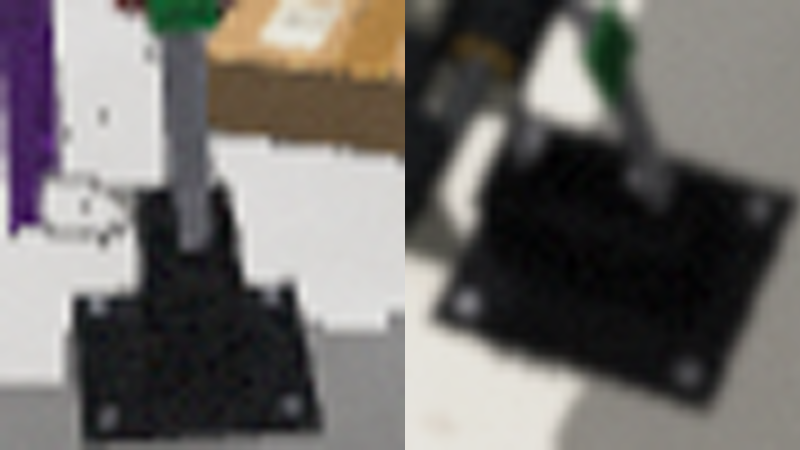

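The near tip is at (311.2,182.3), as predicted, over the well opening (rear rim centre 309.6 against 310.0). I'll lower now.

Run:
```python
from h import *
yaw=.089; ex,ey=dirs(yaw); c=np.array([452,154.2]); p=c+14*ey
for z,f in ((108,60),(95,60),(75,80),(68.6,40)):
    arm.servo_line([*p,z],feed=f); s=st()
    if s['contact_force'][2]>6 or np.hypot(*s['contact_force'][:2])>8: print('stop'); break
im=snap('side','s22.png')
cv2.imwrite('pics/c22.png',cv2.resize(im[140:205,280:345],None,fx=8,fy=8,interpolation=cv2.INTER_CUBIC))
```

```text
t 49.83 tcp [450.4 167.9 107.6] F [ 0.2 -0.1 -1. ] T [-0.01 -0.11  0.02] gap 19.08 q7 0.13
t 50.19 tcp [450.4 167.9  94.5] F [ 0.9 -0.2 -1.5] T [ 0.03 -0.09 -0.03] gap 18.79 q7 0.15
t 50.59 tcp [450.3 167.8  74.4] F [-0.3 -0.2 -1.1] T [-0.   -0.15  0.01] gap 18.96 q7 0.19
t 50.90 tcp [451.9 168.7  69.3] F [-1.  -0.3  5.5] T [0.03 0.12 0.02] gap 18.86 q7 0.20
```

View pics/c22.png

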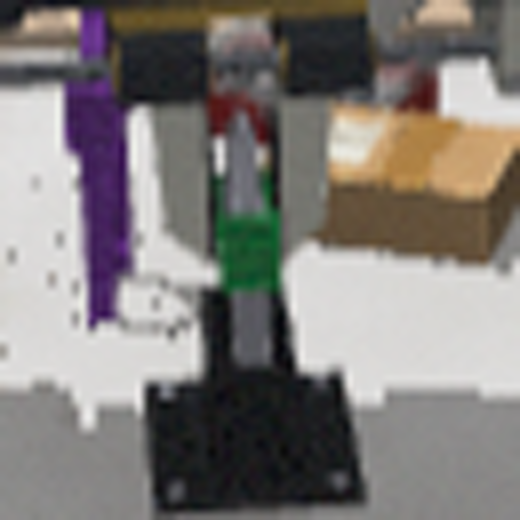

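Run:
```python
from h import *
yaw=.089; ex,ey=dirs(yaw); c=np.array([452,154.2]); p=c+14*ey
release(); st()
arm.servo_line([*p,165],feed=130); arm.servo_line([400,120,260],feed=180); st()
im=snap('side','s23.png'); top=snap('top','t23.png')
cv2.imwrite('pics/c23.png',np.hstack([cv2.resize(im[135:205,275:345],None,fx=5.7,fy=5.7,interpolation=cv2.INTER_CUBIC),cv2.resize(im[205:330,275:345],None,fx=3.2,fy=3.2,interpolation=cv2.INTER_CUBIC)[:399],]))
```

```text
t 52.17 tcp [450.8 168.1  68.6] F [-0.1  0.5 -0.1] T [-0.02 -0.14  0.01] gap 91.72 q7 0.20
t 53.88 tcp [399.7 120.4 259.5] F [ 1.  -0.5 -0.6] T [ 0.01 -0.01  0.04] gap 92.04 q7 -0.28
```

View pics/c23.png

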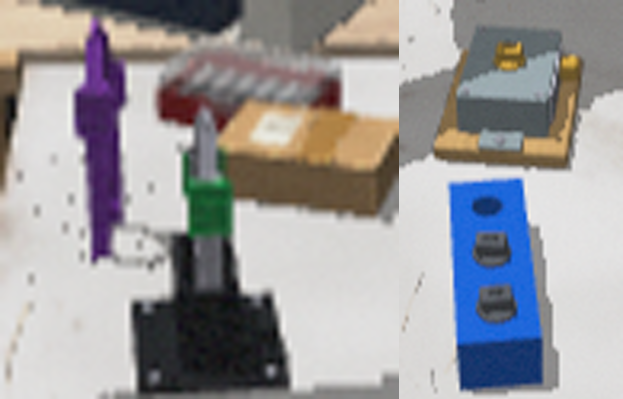

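Everything is in place: tongs upright in the stand (side 311,170), plug in the case (309,222), steel plugs still in the block. Handing in.

Run:
```python
from h import *
print(arm.finish_job())
```

```text
the job is handed in; nothing more can be done
None
```

The brass plug is in the latch case and the tongs are back upright in their stand. I handed the job in at about 54 s, but three parts did not go as you asked.

**What I did:** I carried the tongs sprung open, held by one grip, stood them over the plug and squeezed. Then I lifted the plug out, put it in the bore, turned it, let go and put the tongs back. The gripper itself was never put on the plug.

**Last checks:**
- **Plug:** in the pictures the flange is flush to within about 1 mm. Its front edge is at row 226.9 (about 226.7 when home, 224.8 if 5 mm up) and its widest row at 223.75 (224.1 home, 222.3 if up). The top view agrees.
- **Everything else:** the tongs stand upright in the well, the two steel plugs are still in the block, and the purple tongs were left alone.

**What failed or disagreed:**
- **Held by the flange, not the head:** the finger gap was 33 mm, where a grip on the head would give 30. Small sideways strokes to move the jaws up did not work, so the lips never pushed on the head.
- **Turned more than needed:** I never felt a clear drop into the slot, and I first misread the plug as still raised. I kept turning it both ways, between about -0.4 and 2.1 rad, with a light push of 3–4 N. The tail had probably dropped in earlier, so the follower was probably turned along with it. That the tail is in the slot rests only on the measured flange height.
- **Tongs tipped once:** an early test pinch on the bow slipped off and left the tongs leaning in the stand until I picked them up.

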